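# Unlock the adapter store, take out the adapters, lock it again

## Task

Set the store's three dials, near to far, to 7, 2 and 5, then open its clamp: pull the knob fully up, turn it counter-clockwise to its stop, push it fully home. Move every adapter from its nest to the floor of the loose tray, none on another. Then pull the knob up again, turn the clamp back over the nests, push it home and turn only the middle dial to 0 to lock it; never turn the clamp while it is down, and leave the other things on the bench where they are.

Things in the scene. Friction and masses are not known exactly. Their poses are not given: they have to be found in the camera images.
- store_top (a point): The adapter store: open base of an instrument case, a fixed block 264 mm deep (its x) by 424 mm wide (its y), top 46 mm above the bench (edge strips 48 mm), up to 0.2 rad askew. The point is the centre of its top; x points away from the robot, y to the robot's left. To the right (store y = -0.130) a panel with three code dials in a row from near to far; to the left a black insert with nests.
- nests (a point): Centre of the row of four square nests (37 mm wide, 16 mm deep) in the store's black insert, on its top face, under the clamp's knob; axes as the store's. The nests lie at y = -0.112, -0.058, 0.058 and 0.112 from it.
- dial1 (a joint): The near dial: turn in rad, clockwise from above, 0 with its pointer at the long mark; stops at -0.1 and 5.9. Ten marks stand around each dial, 0.628 rad (36 degrees) apart: the long one, on the side away from the robot (store +x), is 0, and 1 to 9 follow clockwise, so number n is at n x 0.628 rad. Friction (0.05 N m) keeps it where it is left; no clicks.
- dial2 (a joint): The middle dial (store x = 0), as the near one.
- dial3 (a joint): The far dial (store x = 0.075), as the near one.
- dial1_grip (a point): The near dial's grip, a black upright bar 38 x 12 mm, 20 mm high, on an aluminium disc 48 mm wide. The point is on the vertical turning axis, half-way up the bar, 19 mm above the store's top (the disc's top is 9 mm above it). Its x axis runs along the bar to the pointer end, with a white patch on top, and turns with the dial. Dials are 75 mm apart.
- dial2_grip (a point): The middle dial's grip, a black upright bar 38 x 12 mm, 20 mm high, on an aluminium disc 48 mm wide. The point is on the vertical turning axis, half-way up the bar, 19 mm above the store's top (the disc's top is 9 mm above it). Its x axis runs along the bar to the pointer end, with a white patch on top, and turns with the dial. Dials are 75 mm apart.
- dial3_grip (a point): The far dial's grip, a black upright bar 38 x 12 mm, 20 mm high, on an aluminium disc 48 mm wide. The point is on the vertical turning axis, half-way up the bar, 19 mm above the store's top (the disc's top is 9 mm above it). Its x axis runs along the bar to the pointer end, with a white patch on top, and turns with the dial. Dials are 75 mm apart.
- clamp_lift (a joint): Height (m) of the clamp above home: 0 pushed home, 0.018 pulled out to its stop. About 6 N of friction holds it at any height.
- clamp_turn (a joint): Turn (rad) of the clamp, counter-clockwise seen from above: 0 with the bar over the nests, 1.45 at its stop, swung clear of them. Its lock requires that it be turned only while pulled out.
- clamp_grip (a point): The clamp's knob: a black upright bar grip 44 x 14 mm, 26 mm high, on the middle of a flat steel clamp bar 262 x 18 x 6 mm. The point is on the vertical turning axis half-way up the grip, 13 mm above the bar's upper face, 51 mm above the store's top when home. Its y axis runs along grip and bar and turns with them. Home, the bar is 2 mm above the adapters.
- tray: Loose shallow aluminium tray, 180 mm square and 25 mm high, walls and floor about 4 mm thick, 0.7 kg. Origin: centre of its underside; z up.
- adapter1_center (a point): A steel adapter (2 to 4 are present, all alike, 0.16 kg): square foot 34 x 34 mm, 24 mm high, with a round boss of 26 mm diameter, 22 mm high, on top; 46 mm high in all. The point is on its axis half-way up, 1 mm below the boss's root; z runs from foot to boss, x and y along the foot's sides. It starts upright in a nest, 30 mm of it standing out.
- adapter2_center (a point): A steel adapter (2 to 4 are present, all alike, 0.16 kg): square foot 34 x 34 mm, 24 mm high, with a round boss of 26 mm diameter, 22 mm high, on top; 46 mm high in all. The point is on its axis half-way up, 1 mm below the boss's root; z runs from foot to boss, x and y along the foot's sides. It starts upright in a nest, 30 mm of it standing out.
- adapter3_center (a point): A steel adapter (2 to 4 are present, all alike, 0.16 kg): square foot 34 x 34 mm, 24 mm high, with a round boss of 26 mm diameter, 22 mm high, on top; 46 mm high in all. The point is on its axis half-way up, 1 mm below the boss's root; z runs from foot to boss, x and y along the foot's sides. It starts upright in a nest, 30 mm of it standing out.
- adapter4_center (a point): A steel adapter (2 to 4 are present, all alike, 0.16 kg): square foot 34 x 34 mm, 24 mm high, with a round boss of 26 mm diameter, 22 mm high, on top; 46 mm high in all. The point is on its axis half-way up, 1 mm below the boss's root; z runs from foot to boss, x and y along the foot's sides. It starts upright in a nest, 30 mm of it standing out.
- nut_center (a point): Brass hex fitting 30 mm wide, 34 mm high; its centre. A bystander.
- cap_center (a point): White plastic cap 26 mm wide, 22 mm high; its centre. A bystander.
- carton_center (a point): Small carton 70 x 100 x 50 mm; its centre. A bystander.
- tape_center (a point): Roll of white tape 80 mm across, 22 mm high; its centre. A bystander.
- spanner_grip (a point): Spanner 170 mm long; the point is on its handle, a bystander.
- gauge_center (a point): Pressure gauge 90 mm across, lying on its back, 32 mm high; its centre. A bystander.
Things that resemble listed ones, but are neither listed nor needed, are in the scene too. Leave any turquoise look-alike of the part that bears adapter4_center alone. What is shaped like the part that bears adapter3_center but brown is not meant.

How it is judged:
By the outcome, as a careful person would: the job done as asked, in the order asked, and still so for the second after the job is handed in, with the robot touching nothing.
Of adapter1, adapter2, adapter3, adapter4 only 2 to 4 are there at a start; the rules pass over those that are not, and their reading is None.
At some moment in a run one of tray may be knocked a few centimetres aside while the robot is not near it.
Once in a run the grip may slacken for a moment while it holds something.
It also fails if it takes over 210 s, if anything falls off the work surface, if the arm or the gripper's body presses on something with over 40 N, if the wrist force passes 120 N, or if a joint passes its speed limit or range.

## Robot

A 6-joint arm with a two-finger parallel gripper is mounted at the origin on the work surface. World frame = base frame: x ahead of the robot, y to its left, z up, the work surface at z = 0. Lengths are in m, angles in rad, forces in N, time in s.
With the tool pointing down it reaches from about 0.35 to 0.775 m from the base axis. Payload 5.5 kg.
Tool frame: the origin (TCP) lies between the finger pads; the fingertips stand 11 mm ahead of it and the grasp point (between the pads) lies 8 mm behind it (tips_ahead is the distance from the TCP to the fingertips, in m); z points along the fingers, y is the line along which they close (so a half turn about z gives the same grasp; the last joint's range is limited). The gripper opens to 85 mm and grips with 20 to 120 N. Pads are 22 mm wide; open, the fingers measure 114 mm over their backs; the gripper's body (76 mm by 85 mm) begins 54 mm behind the grasp point. The pads swing forward as they close: fully open they stand 13 mm farther back than shut.
Start: joints at [-1.382, 0.313, 0.046, 1.304, 0, 1.431], TCP at [0.186, -0.544, 0.242] pointing down, gripper open.
Joint ranges: [-2.76, 2.76], [-0.86, 1.69], [-1.03, 1.26], [-2.2, 2.34], [-1.47, 1.5], [-3.14, 3.14]. Speed limits (rad/s): [2.57, 2.57, 3.14, 3.14, 3.14, 3.14].

## Interface

Orientations are given as a unit quaternion [w, x, y, z].
In Python, from workcell import * gives the robot as it stands. The module is installed in compiled form; this text tells all that it offers.
- The arm moves only by the tool jog_arm, never from a script. Its argument "moves" is a list of rows, each an object with "fingers": the closure, from 0 (fully open) to 1 (shut); "slide": the shift along the tool's x, y, z in mm, a list of three; "angular": the turn, a rotation vector about the tool's x, y, z in degrees, a list of three. A call has 1 to 10 rows; each row is the pose to reach, as a shift and turn from the pose commanded when the call began, along the tool's axes at that moment; what a row does not reach only later rows make up. A row lasts 1/12 s, in which the tool goes at most 41.7 mm and 7.16 degrees, less where a joint would pass 70% of its speed; a pose out of reach is approached as far as the arm can. A call with a gripper value outside its range is refused whole. The fingers move at their own pace and stop on an object; "squeeze" is the grip in N (left out, the last holds). Time passes only in rows, so rows that repeat a pose let the fingers close. It gives the time, the measured TCP pose, the force, the opening and the grip force at its end, in the units of the state.
- get_state(): the state, without advancing time (a new reading comes with each control period).
- read_camera(name): name is "side" or "top" or "wrist"; returns a dict with "color" (384x512x3 uint8, red, green, blue), "fovy" (degrees; the focal length in pixels is half the picture's height over the tangent of half this angle, whatever the lens; pixels are square), "cx", "cy" (the principal point, pixels), "world_from_camera" (4x4, takes a point from camera to world coordinates); the wrist camera has in their place "tool_from_camera" (4x4, takes a point from camera to tool coordinates, whose origin is the TCP and whose axes are the flange's). Camera axes: x right, y down, z forward; pixel columns grow to the right and rows downward; lengths in m; the calibration is good to about 2 mm. A picture is of the moment at which its call begins: read the wrist's pose just before it. There is no depth.
- hand_in(): hands the job in; it is judged then, once.
Trained networks look in a picture, given as the dict that the camera call returned (one of the last four; its "shot" number tells which), for a name from the list of things; names that differ only in an ending like _2 or _b are one class to them, and where a whole thing is asked for, a point or a joint stands for the part that bears it (a point fixed in the world has none). Each returns a list of dicts, best first, with "p" (0 to 1); they miss things now and then, are a little off and sometimes report something else, mostly with a low value. They report only what shows in the picture. A call takes as long as a camera call. They do not tell look-alikes from the thing itself.
- look_for(target, picture): "point" ([column, row] in pixels, amid what is visible of it).
- tip_of(target, picture): "point" ([column, row] in pixels: a listed point, or the origin of a listed thing).
The state is a dict: "clock": time; "joint_pos": joint angles; "qvel": joint speeds; "tau": joint torques, N m; "tcp_pos": TCP position; "orientation": TCP orientation; "wrist_force": force on the tool from outside, world axes, zero at the start; "ft_torque": the same for the moment, N m; "finger_gap": finger opening in m; "grip_force": force on a finger pad.
Only numpy, scipy, OpenCV 4.12 (cv2) and the standard library are available. Lean on these libraries where they do the work, as an engineer would, in place of code of your own. Each camera call takes 0.05 s, during which the arm holds its last target. There are 200 camera calls.

## Working session

There is one attempt and no reset: what is moved stays moved. The work goes in short steps, Python scripts to look and compute and a tool call to move; the robot and the scene stay as the last step left them, time stands still between calls to the robot, and variables do not carry over. Pictures are saved under pics/ and viewed, at most 14 in all, crops included, and the job is handed in when it is done.

Besides the shell and the picture viewer there is one more tool, called after "Request:" by a JSON object that holds its "api" and its "payload", one argument or row to a line. jog_arm: Moves the arm, as the interface text tells. Its arguments: {"type":"object","properties":{"moves":{"type":"array","items":{"type":"object","properties":{"fingers":{"type":"number"},"slide":{"type":"array","items":{"type":"number"}},"angular":{"type":"array","items":{"type":"number"}}}}},"squeeze":{"type":"number"}},"required":["moves"]}

```bash
mkdir -p pics
cat > h.py <<'E'
from workcell import *
import numpy as np, cv2
from scipy.spatial.transform import Rotation as R
def rot(q): return R.from_quat([q[1],q[2],q[3],q[0]])
def T_tool():
    s=get_state(); T=np.eye(4); T[:3,:3]=rot(s['orientation']).as_matrix(); T[:3,3]=s['tcp_pos']; return T
def shot(name):
    T=T_tool(); p=read_camera(name)
    p['T']=p['world_from_camera'] if 'world_from_camera' in p else T@np.array(p['tool_from_camera'])
    p['T']=np.array(p['T']); p['f']=p['color'].shape[0]/2/np.tan(np.radians(p['fovy'])/2); return p
def save(p,fn,crop=None,scale=1):
    im=p['color'][:,:,::-1]
    if crop: im=im[crop[1]:crop[3],crop[0]:crop[2]]
    cv2.imwrite('pics/'+fn,cv2.resize(im,None,fx=scale,fy=scale,interpolation=cv2.INTER_CUBIC))
def at(p,uv,z):
    d=p['T'][:3,:3]@np.array([(uv[0]-p['cx'])/p['f'],(uv[1]-p['cy'])/p['f'],1]); o=p['T'][:3,3]
    return o+d*(z-o[2])/d[2]
def proj(p,X):
    c=np.linalg.inv(p['T'])@np.append(X,1); return c[:2]/c[2]*p['f']+[p['cx'],p['cy']]
def togo(X,yaw=None):
    """slide (mm) and z turn (deg) to bring the TCP to X with tool y axis (closing) along world angle yaw (mod pi)"""
    s=get_state(); r=rot(s['orientation']); sl=r.inv().apply(np.array(X)-s['tcp_pos'])*1000
    out=[np.round(sl,1)]
    if yaw is not None:
        y=r.apply([0,1,0]); d=yaw-np.arctan2(y[1],y[0]); d=(d+np.pi/2)%np.pi-np.pi/2
        out.append(round(-np.degrees(d),1))
    return out
E
cat > a.py <<'E'
from h import *
np.set_printoptions(precision=4,suppress=True)
names='store_top nests dial1_grip dial2_grip dial3_grip clamp_grip tray adapter1_center nut_center cap_center carton_center tape_center spanner_grip gauge_center'.split()
zs=[.046,.046,.065,.065,.065,.097,0,.053,.017,.011,.025,.011,.005,.016]
for c in ['top','side']:
    p=shot(c); save(p,c+'0.png',scale=1.5)
    print(c,p['T'][:3,3],p['T'][:3,2])
    for n,z in zip(names,zs):
        for d in tip_of(n,p)[:5 if 'adap' in n else 2]:
            if d['p']>.2: print(n,round(d['p'],2),np.round(d['point'],1),at(p,d['point'],z)[:2])
print(get_state())
E
python3 a.py
```

```text
top [0.4237 0.0688 1.4069] [ 0.0671 -0.0039 -0.9977]
nests 0.8 [199.9 196.1] [0.5113 0.2401]
nests 0.24 [355.6 131.2] [ 0.736 -0.268]
dial1_grip 0.46 [265.4 203.6] [0.4899 0.0265]
dial2_grip 0.7 [355.1 135.1] [ 0.7188 -0.2617]
dial2_grip 0.48 [261.6 182.3] [0.5585 0.04  ]
dial3_grip 0.44 [257.4 158.6] [0.6353 0.0549]
clamp_grip 0.77 [206.5 190.2] [0.527  0.2135]
tray 0.79 [367.6 213.7] [ 0.4656 -0.3207]
nut_center 0.59 [314.5 199.5] [ 0.5091 -0.1385]
cap_center 0.48 [236.1 242.7] [0.3606 0.12  ]
carton_center 0.73 [311.6 124.5] [ 0.7606 -0.1253]
tape_center 0.68 [358.1 135.8] [ 0.7284 -0.2852]
spanner_grip 0.64 [364.3 270.3] [ 0.2769 -0.3084]
gauge_center 0.97 [165.9 272.6] [0.2586 0.3488]
side [0.4096 0.8504 0.6345] [ 0.123  -0.8241 -0.5529]
store_top 0.9 [246.2 231.2] [0.5357 0.1686]
nests 0.71 [245.  251.4] [0.5259 0.2395]
dial1_grip 0.56 [270.9 192.3] [0.4929 0.0167]
dial2_grip 0.58 [244.2 194.1] [0.5644 0.0373]
dial3_grip 0.54 [217.7 195. ] [0.6352 0.0533]
clamp_grip 0.65 [241.4 233.4] [0.5341 0.2368]
tray 0.66 [283.6 154.5] [ 0.4858 -0.3295]
tray 0.47 [245.  233.2] [0.5473 0.12
[... 285 characters left out ...]
8  0.3235]
tape_center 0.63 [269.  194.1] [ 0.5053 -0.0518]
tape_center 0.59 [211.7 154.7] [ 0.7381 -0.2655]
spanner_grip 0.59 [339.6 161.7] [ 0.2864 -0.2995]
gauge_center 0.74 [361.1 309.4] [0.2673 0.3381]
{'clock': 1.5, 'joint_pos': array([-1.3816,  0.3132,  0.0461,  1.3036, -0.    ,  1.4312]), 'qvel': array([ 0.0001,  0.0014,  0.0015, -0.0019,  0.0007, -0.0024]), 'tau': array([  0.001 , -48.0459,  29.8807,   0.0004,  -0.    ,  -0.    ]), 'tcp_pos': array([ 0.1857, -0.5442,  0.2423]), 'orientation': array([0.    , 0.9865, 0.1637, 0.    ]), 'wrist_force': array([-0.8423, -0.5537,  0.2787]), 'ft_torque': array([ 0.0352, -0.0205,  0.0359]), 'grip_force': 0.0, 'finger_gap': 0.0855678952076879}
```

Run:
```python
from h import *
p=shot('top'); save(p,'t1.png',(140,110,400,300),3)
p=shot('side'); save(p,'s1.png',(140,110,400,300),3)
```

```text
(no output)
```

View pics/t1.png

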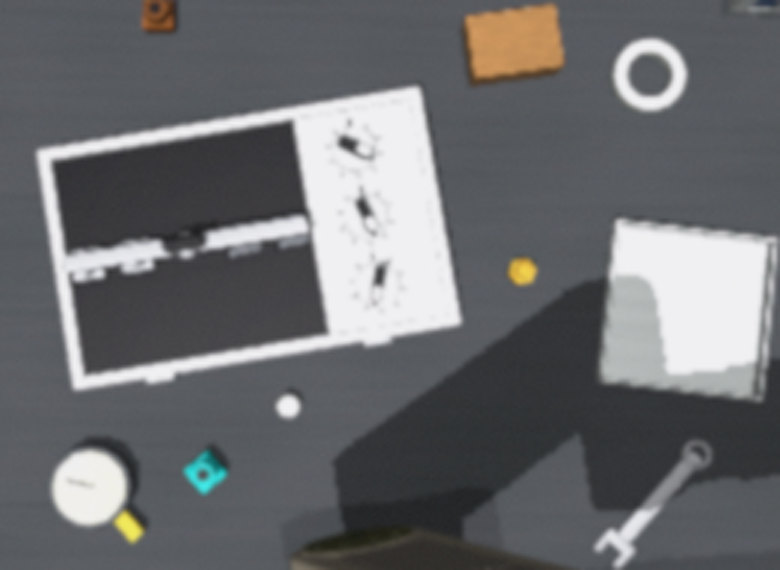

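View pics/s1.png

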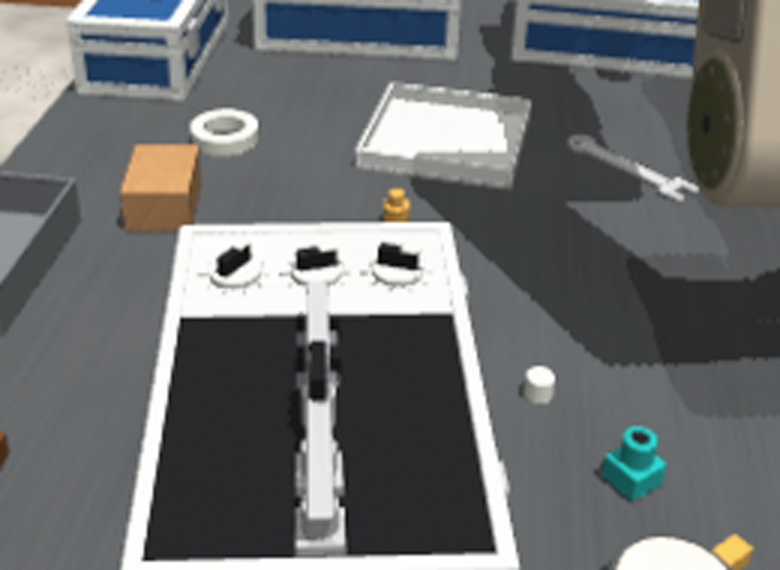

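The top view shows the store askew by about +10°, its corners at crop px (38,150), (421,87), (461,323) and (75,390). The dials are at (355,147), (367,212) and (380,277), the tray is at right around (688,308), and adapter patches show on both sides of the knob. The side view agrees. A turquoise look-alike stands near the gauge and a brown one beyond the store. I'll fit the store pose, then go over the dials for a close look.

Run:
```python
from h import *
np.set_printoptions(precision=4,suppress=True)
p=shot('top')
g=cv2.cvtColor(p['color'],cv2.COLOR_RGB2GRAY)
c=[np.array(q)/3+[140,110] for q in [(38,150),(421,87),(461,323),(75,390)]]
X=np.array([at(p,q,.048)[:2] for q in c]); print(X,X.mean(0))
ex=(X[0]+X[1]-X[2]-X[3]); ey=X[0]+X[3]-X[1]-X[2]
print(np.linalg.norm(ex)/2,np.linalg.norm(ey)/2,np.arctan2(ex[1],ex[0]),np.arctan2(-ey[0],ey[1]))
t=[np.array(q)/3+[140,110] for q in [(616,219),(775,238),(762,400),(600,381)]]
Y=np.array([at(p,q,.025)[:2] for q in t]);print(Y,Y.mean(0))
w=shot('wrist'); print(np.array(w['tool_from_camera']),w['fovy'])
for d in [(.555,.04,.26),(.49,-.03,.26)]: print(togo(d,.17),togo(d,.17+np.pi/2))
```

```text
[[ 0.6266  0.3977]
 [ 0.7046 -0.0195]
 [ 0.4467 -0.0667]
 [ 0.3667  0.3487]] [0.5362 0.1651]
0.26331287713338786 0.4237688477749037 0.18361264940093325 0.18749004978269793
[[ 0.5656 -0.2395]
 [ 0.5478 -0.416 ]
 [ 0.3689 -0.4009]
 [ 0.3863 -0.2226]] [ 0.4672 -0.3198]
[[-0.0003 -0.9454 -0.3259  0.0837]
 [ 1.     -0.0006  0.0008  0.0006]
 [-0.001  -0.3259  0.9454 -0.1305]
 [ 0.      0.      0.      1.    ]] 69.41077766239565
[array([ 538.2, -433.7,  -17.7]), np.float64(-80.9)] [array([ 538.2, -433.7,  -17.7]), np.float64(9.1)]
[array([ 454.1, -388.4,  -17.7]), np.float64(-80.9)] [array([ 454.1, -388.4,  -17.7]), np.float64(9.1)]
```

Request:
{"api": "jog_arm", "payload": {
  "moves": [
    {"slide": [270, -217, -18], "angular": [0, 0, -70], "fingers": 0},
    {"slide": [270, -217, -18], "angular": [0, 0, -70], "fingers": 0},
    {"slide": [270, -217, -18], "angular": [0, 0, -70], "fingers": 0},
    {"slide": [270, -217, -18], "angular": [0, 0, -70], "fingers": 0},
    {"slide": [270, -217, -18], "angular": [0, 0, -70], "fingers": 0},
    {"slide": [270, -217, -18], "angular": [0, 0, -70], "fingers": 0},
    {"slide": [270, -217, -18], "angular": [0, 0, -70], "fingers": 0},
    {"slide": [270, -217, -18], "angular": [0, 0, -70], "fingers": 0},
    {"slide": [270, -217, -18], "angular": [0, 0, -70], "fingers": 0},
    {"slide": [270, -217, -18], "angular": [0, 0, -70], "fingers": 0}
  ]
}}

```text
clock: 2.53
tcp_pos: [0.3726, -0.2486, 0.2609]
orientation: [0.0, 0.71, 0.704, 0.0]
wrist_force: [-0.6, 0.2, 0.4]
finger_gap: 0.0856
grip_force: 0.0
```

Request:
{"api": "jog_arm", "payload": {
  "moves": [
    {"slide": [296, 178, 0], "angular": [0, 0, -70]},
    {"slide": [296, 178, 0], "angular": [0, 0, -70]},
    {"slide": [296, 178, 0], "angular": [0, 0, -70]},
    {"slide": [296, 178, 0], "angular": [0, 0, -70]},
    {"slide": [296, 178, 0], "angular": [0, 0, -70]},
    {"slide": [296, 178, 0], "angular": [0, 0, -70]},
    {"slide": [296, 178, 0], "angular": [0, 0, -70]},
    {"slide": [296, 178, 0], "angular": [0, 0, -70]},
    {"slide": [296, 178, 0], "angular": [0, 0, -70]},
    {"slide": [296, 178, 0], "angular": [0, 0, -70]}
  ]
}}

```text
schema error: expected keys fingers, slide, angular
```

```bash
cat > b.py <<'E'
from h import *
np.set_printoptions(precision=4,suppress=True)
s=get_state(); print(s['clock'],s['tcp_pos'],s['joint_pos'],np.round(rot(s['orientation']).as_matrix(),3)[:,0])
p=shot('wrist'); save(p,'w1.png',scale=1.5)
for n,z in [('dial1_grip',.065),('dial2_grip',.065),('dial3_grip',.065),('clamp_grip',.097),('nests',.046),('adapter1_center',.053)]:
    for d in tip_of(n,p)[:5]:
        if d['p']>.25: print(n,round(d['p'],2),np.round(d['point'],1),at(p,d['point'],z)[:2])
E
python3 b.py
```

```text
2.5333 [ 0.3726 -0.2486  0.2609] [-0.7685  0.0607 -0.2203  1.289   0.0008  0.8113] [ 0.009  1.    -0.   ]
```

View pics/w1.png

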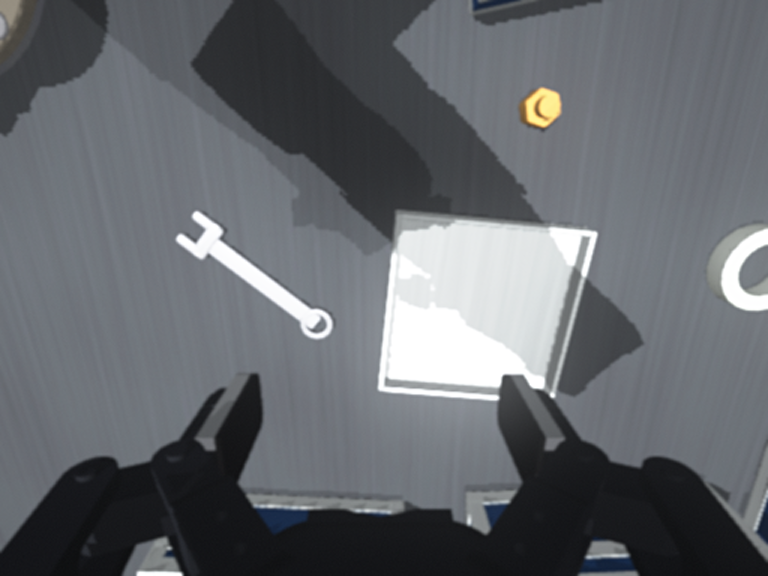

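The second call was refused because every row needs the fingers key. The picture shows the tray (corners at about (397,212), (596,233), (550,395) and (380,388)) with the nut and spanner well clear of it. Repeating the second move.

Request:
{"api": "jog_arm", "payload": {
  "moves": [
    {"slide": [296, 178, 0], "angular": [0, 0, -70], "fingers": 0},
    {"slide": [296, 178, 0], "angular": [0, 0, -70], "fingers": 0},
    {"slide": [296, 178, 0], "angular": [0, 0, -70], "fingers": 0},
    {"slide": [296, 178, 0], "angular": [0, 0, -70], "fingers": 0},
    {"slide": [296, 178, 0], "angular": [0, 0, -70], "fingers": 0},
    {"slide": [296, 178, 0], "angular": [0, 0, -70], "fingers": 0},
    {"slide": [296, 178, 0], "angular": [0, 0, -70], "fingers": 0},
    {"slide": [296, 178, 0], "angular": [0, 0, -70], "fingers": 0},
    {"slide": [296, 178, 0], "angular": [0, 0, -70], "fingers": 0},
    {"slide": [296, 178, 0], "angular": [0, 0, -70], "fingers": 0}
  ]
}}

```text
clock: 3.72
tcp_pos: [0.5567, 0.043, 0.2594]
orientation: [-0.0, 0.18, 0.984, 0.0]
wrist_force: [-1.0, -0.2, 0.1]
finger_gap: 0.0859
grip_force: 0.0
```

```bash
sed -i 's/w1.png/w2.png/' b.py; python3 b.py
```

```text
3.7167 [0.5567 0.043  0.2594] [-0.067   0.2767  0.0379  1.3322  0.0006  0.2944] [-0.935  0.354  0.   ]
dial1_grip 0.76 [221.6 123.2] [0.4908 0.0288]
dial2_grip 0.9 [254.8 177.1] [0.5638 0.0418]
dial3_grip 0.96 [284.9 223.7] [0.6358 0.0562]
clamp_grip 0.82 [419.   85.7] [0.5252 0.229 ]
clamp_grip 0.5 [345.6 112.6] [0.5244 0.1549]
adapter1_center 0.61 [280.4 223.4] [0.6391 0.0501]
```

View pics/w2.png

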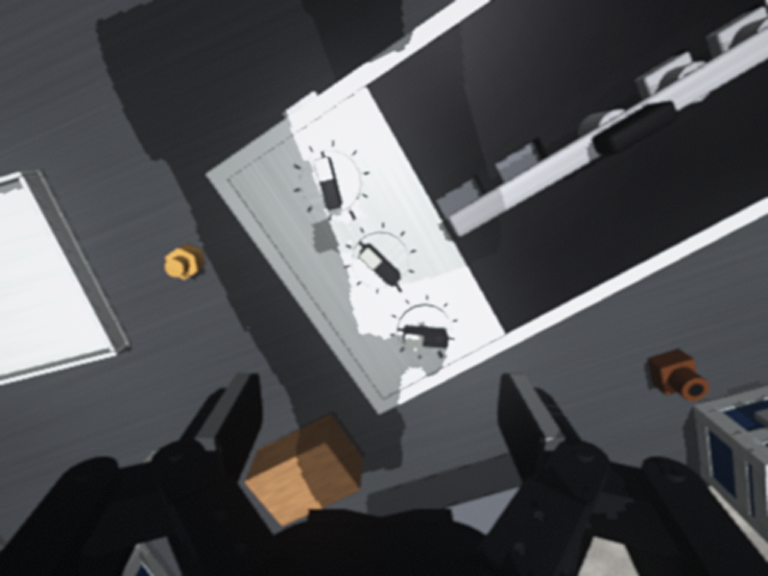

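Run:
```python
from h import *
p=shot('wrist'); np.save('p.npy',p,allow_pickle=True)
c=p['color'][90:245,185:325,::-1]; 
a=cv2.convertScaleAbs(c,alpha=1.0)
cv2.imwrite('pics/z1.png',cv2.resize(a,(560,580*155*4//620//1 if 0 else 600),interpolation=cv2.INTER_CUBIC) if 0 else cv2.resize(a,(525,581),interpolation=cv2.INTER_CUBIC))
c=p['color'][0:140,285:512,::-1]
cv2.imwrite('pics/z2.png',cv2.resize(cv2.convertScaleAbs(c,alpha=1.6,beta=20),None,fx=3.5,fy=3.5,interpolation=cv2.INTER_CUBIC))
```

```text
(no output)
```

View pics/z1.png

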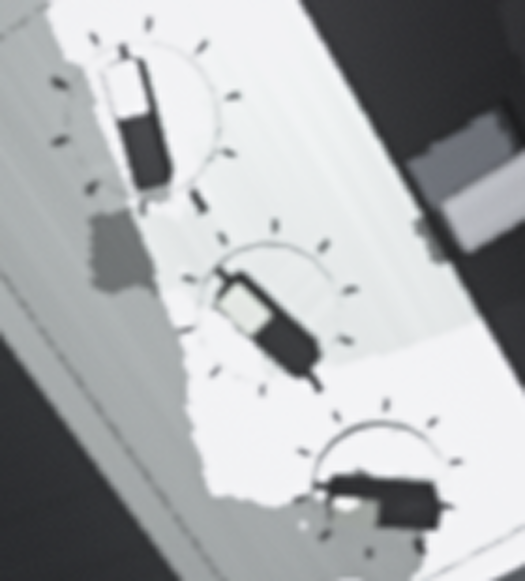

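View pics/z2.png

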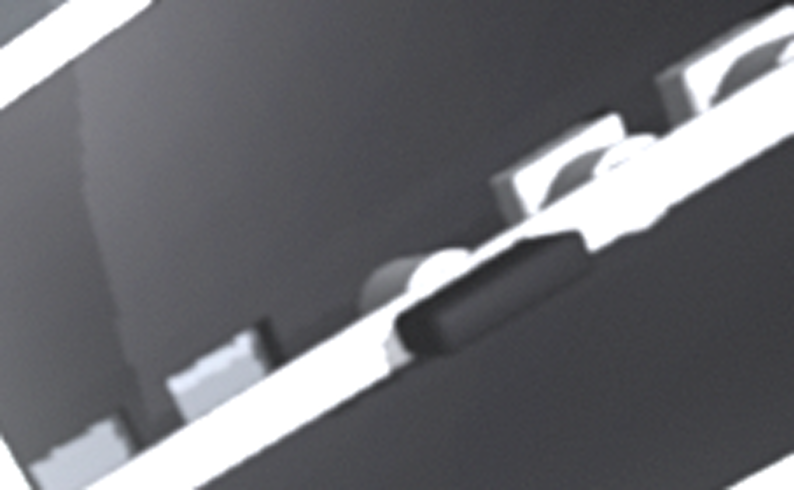

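Run:
```python
from h import *
p=np.load('p.npy',allow_pickle=True).item()
W=lambda q,z: at(p,np.array(q)/3.75+[185,90],z)[:2]
for a,b,m in [((122,64),(154,187),(198,202)),((231,296),(307,360),(316,382)),((331,505),(438,518),(419,546))]:
    A,B,M=W(a,.075),W(b,.075),W(m,.046)
    d=A-B; C=(A+B)/2; yaw=np.arctan2(d[1],d[0]); print(C,np.linalg.norm(d),'yaw',yaw,'turn',np.degrees((.186-yaw)%(2*np.pi)),'mark',np.degrees(np.arctan2(*(M-C)[::-1])))
```

```text
[0.48920473 0.02736981] 0.03632833471522091 yaw 2.995086679912994 turn 199.05118895456863 mark 8.96996768763739
[0.56106466 0.04118091] 0.031878502024774005 yaw -2.6599575249954155 turn 163.0613548557348 mark 9.890616976292604
[0.63457298 0.05419736] 0.036383151539080595 yaw -2.0762602311823266 turn 129.61796340703722 mark 10.1903689822676
```

Run:
```python
from h import *
print(togo((.4895,.0275,.11),2.995+np.pi/2),togo((.4895,.0275,.07)))
```

```text
[array([ 56.5, -35.2, 150.4]), np.float64(-12.9)] [array([ 56.5, -35.2, 190.4])]
```

Request:
{"api": "jog_arm", "payload": {
  "moves": [
    {"slide": [56.5, -35, 60], "angular": [0, 0, -12.6], "fingers": 0.5},
    {"slide": [56.5, -35, 60], "angular": [0, 0, -12.6], "fingers": 0.5},
    {"slide": [56.5, -35, 100], "angular": [0, 0, -12.6], "fingers": 0.5},
    {"slide": [56.5, -35, 140], "angular": [0, 0, -12.6], "fingers": 0.5},
    {"slide": [56.5, -35, 160], "angular": [0, 0, -12.6], "fingers": 0.5},
    {"slide": [56.5, -35, 160], "angular": [0, 0, -12.6], "fingers": 0.5}
  ]
}}

```text
clock: 4.62
tcp_pos: [0.4854, 0.0282, 0.0959]
orientation: [-0.004, 0.076, 0.997, 0.0]
wrist_force: [-1.2, 0.0, 0.0]
finger_gap: 0.0425
grip_force: 0.0
```

Run:
```python
from h import *
p=shot('wrist'); save(p,'w3.png',scale=1.2)
s=get_state(); print(s['clock'],s['tcp_pos'],togo((.4895,.0275,.07),2.995+np.pi/2))
for d in tip_of('dial1_grip',p)[:4]: print(d,at(p,d['point'],.065))
```

```text
4.6667 [0.48748616 0.02813426 0.09858534] [array([-2.2, -0.3, 28.6]), np.float64(-0.3)]
{'point': [254.7, 242.6], 'p': 0.68} [0.4907764  0.02763993 0.065     ]
{'point': [69.8, 257.4], 'p': 0.6} [ 0.48311453 -0.09641225  0.065     ]
```

View pics/w3.png

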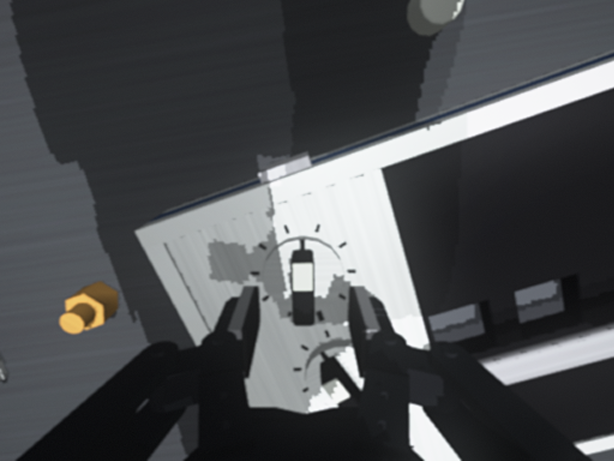

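The fingers straddle the near dial's bar at (302,287), aligned with it. The two nests by the panel, at (457,322) and (540,298), are empty. Now I'll descend, grip and turn +53°.

Request:
{"api": "jog_arm", "payload": {
  "moves": [
    {"slide": [-1, 0, 28], "angular": [0, 0, 0], "fingers": 0.5},
    {"slide": [-1, 0, 28], "angular": [0, 0, 0], "fingers": 0.5},
    {"slide": [-1, 0, 28], "angular": [0, 0, 0], "fingers": 1},
    {"slide": [-1, 0, 28], "angular": [0, 0, 0], "fingers": 1},
    {"slide": [-1, 0, 28], "angular": [0, 0, 0], "fingers": 1},
    {"slide": [-1, 0, 28], "angular": [0, 0, 0], "fingers": 1},
    {"slide": [-1, 0, 28], "angular": [0, 0, 0], "fingers": 1}
  ],
  "squeeze": 35
}}

```text
clock: 5.3
tcp_pos: [0.492, 0.027, 0.0744]
orientation: [0.001, 0.075, 0.997, -0.001]
wrist_force: [-1.5, -4.0, 5.2]
finger_gap: 0.0113
grip_force: 36.6
```

Run:
```python
from h import *
s=get_state(); print(s)
```

```text
{'clock': 5.3, 'joint_pos': array([-0.10662809,  0.2743671 , -0.44559271,  0.84783412, -0.00284192,
        0.04346086]), 'qvel': array([-0.00115738,  0.0005731 , -0.00107421, -0.00175911, -0.00116564,
        0.00216097]), 'tau': array([  2.38505736, -39.00010586,  24.33275163,  -0.54565636,
         1.45312116,   0.05823114]), 'tcp_pos': array([0.49197116, 0.02697271, 0.0744058 ]), 'orientation': array([ 0.00145558,  0.07497603,  0.99718319, -0.00146765]), 'wrist_force': array([-1.45286002, -4.00163694,  5.21200135]), 'ft_torque': array([-0.97697939,  0.38351772,  0.02793006]), 'grip_force': 36.59110128879547, 'finger_gap': 0.011301167668244816}
```

Request:
{"api": "jog_arm", "payload": {
  "moves": [
    {"slide": [0, 0, 0], "angular": [0, 0, 7], "fingers": 1},
    {"slide": [0, 0, 0], "angular": [0, 0, 14], "fingers": 1},
    {"slide": [0, 0, 0], "angular": [0, 0, 21], "fingers": 1},
    {"slide": [0, 0, 0], "angular": [0, 0, 28], "fingers": 1},
    {"slide": [0, 0, 0], "angular": [0, 0, 35], "fingers": 1},
    {"slide": [0, 0, 0], "angular": [0, 0, 42], "fingers": 1},
    {"slide": [0, 0, 0], "angular": [0, 0, 48], "fingers": 1},
    {"slide": [0, 0, 0], "angular": [0, 0, 53], "fingers": 1},
    {"slide": [0, 0, 0], "angular": [0, 0, 53], "fingers": 1},
    {"slide": [0, 0, 0], "angular": [0, 0, 53], "fingers": 1}
  ]
}}

```text
clock: 6.13
tcp_pos: [0.4903, 0.0245, 0.0744]
orientation: [0.002, 0.513, 0.858, -0.004]
wrist_force: [-6.3, -14.7, 9.6]
finger_gap: 0.0108
grip_force: 37.1
```

```bash
cat > d.py <<'E'
from h import *
s=get_state(); x=rot(s['orientation']).apply([1,0,0]); y=np.arctan2(x[1],x[0])
print(s['clock'],s['tcp_pos'],'xyaw',y,'turn deg',np.degrees((.186-y)%(2*np.pi)),s['wrist_force'],s['ft_torque'],s['finger_gap'],s['grip_force'])
E
python3 d.py
```

```text
6.1333 [0.49028086 0.02451087 0.07439857] xyaw 2.064284457825427 turn deg 252.38222784158495 [ -6.27038438 -14.74641669   9.63334351] [-2.88314073  1.4310194  -0.03272988] 0.010788502021194805 37.13041663169861
```

Request:
{"api": "jog_arm", "payload": {
  "moves": [
    {"slide": [0, 0, 0], "angular": [0, 0, 53], "fingers": 0.5},
    {"slide": [0, 0, 0], "angular": [0, 0, 0], "fingers": 0.5}
  ]
}}

```text
clock: 6.3
tcp_pos: [0.4917, 0.0278, 0.0739]
orientation: [0.001, 0.517, 0.856, 0.001]
wrist_force: [0.6, -0.2, -0.3]
finger_gap: 0.034
grip_force: 0.0
```

Request:
{"api": "jog_arm", "payload": {
  "moves": [
    {"slide": [0, 0, -20], "angular": [0, 0, 0], "fingers": 0.5},
    {"slide": [0, 0, -60], "angular": [0, 0, 0], "fingers": 0.5},
    {"slide": [-23, 66, -90], "angular": [0, 0, -50], "fingers": 0.5},
    {"slide": [-23, 66, -90], "angular": [0, 0, -50], "fingers": 0.5},
    {"slide": [-23, 66, -90], "angular": [0, 0, -50], "fingers": 0.5},
    {"slide": [-23, 66, -90], "angular": [0, 0, -50], "fingers": 0.5},
    {"slide": [-23, 66, -90], "angular": [0, 0, -50], "fingers": 0.5},
    {"slide": [-23, 66, -90], "angular": [0, 0, -50], "fingers": 0.5},
    {"slide": [-23, 66, -90], "angular": [0, 0, -50], "fingers": 0.5},
    {"slide": [-23, 66, -90], "angular": [0, 0, -50], "fingers": 0.5}
  ]
}}

```text
clock: 7.13
tcp_pos: [0.5603, 0.0396, 0.1637]
orientation: [0.001, 0.099, 0.995, 0.0]
wrist_force: [-0.7, -0.5, 0.9]
finger_gap: 0.0428
grip_force: 0.0
```

```bash
cat >> d.py <<'E'
def bars(p,cs,name=None):
    # rectify the store panel at bar-top height, axes of the store; find white patch vs bar
    for C in cs:
        u=[proj(p,[C[0]+a,C[1]+b,.075]) for a,b in ((.03,.03),(.03,-.03),(-.03,-.03))]
        M=cv2.getAffineTransform(np.float32(u),np.float32([(0,0),(240,0),(240,240)]))
        yield cv2.warpAffine(p['color'][:,:,::-1],M,(240,240),flags=cv2.INTER_CUBIC)
if __name__=='__main__':
    p=shot('wrist')
    cv2.imwrite('pics/r%d.png'%(s['clock']*10),np.hstack(list(bars(p,[(.4895,.025),(.561,.0385),(.6345,.0525)]))))
    for n in ('dial1_grip','dial2_grip','dial3_grip'): print(n,[(round(d['p'],2),at(p,d['point'],.065)[:2]) for d in tip_of(n,p)[:2]])
    print(togo((.561,.0385,.07),.482+np.pi/2))
E
python3 d.py; ls pics
```

```text
7.1333 [0.56033457 0.03960231 0.16373554] xyaw 2.94295731317366 turn deg 202.0379816574221 [-0.73493122 -0.51958888  0.89568262] [ 0.00699633  0.00974831 -0.00934057] 0.04279097469758913 0.0
dial1_grip [(0.65, array([0.48870108, 0.02720699]))]
dial2_grip [(0.72, array([0.56270566, 0.04077447])), (0.63, array([0.53120363, 0.15860488]))]
dial3_grip [(0.82, array([0.63200763, 0.05426445]))]
[array([-1.1, -0.8, 92.9]), np.float64(-39.3)]
r71.png
s1.png
side0.png
t1.png
top0.png
w1.png
w2.png
w3.png
z1.png
z2.png
```

View pics/r71.png

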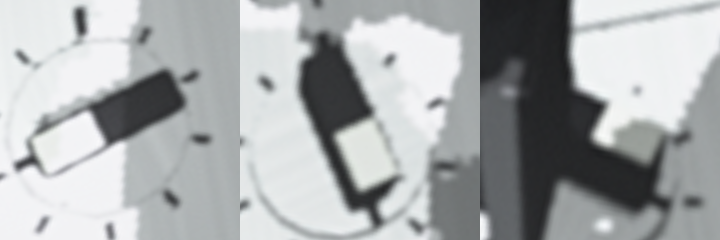

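Dial 1's pointer sits at mark 7 (about 253°) and dial 2's at about 166°. Now I'll grip dial 2.

Request:
{"api": "jog_arm", "payload": {
  "moves": [
    {"slide": [-1, -1, 20], "angular": [0, 0, -36], "fingers": 0.5},
    {"slide": [-1, -1, 40], "angular": [0, 0, -36], "fingers": 0.5},
    {"slide": [-1, -1, 50], "angular": [0, 0, -36], "fingers": 0.5},
    {"slide": [-1, -1, 55], "angular": [0, 0, -36], "fingers": 0.5},
    {"slide": [-1, -1, 60], "angular": [0, 0, -36], "fingers": 0.5},
    {"slide": [-1, -1, 60], "angular": [0, 0, -36], "fingers": 0.5},
    {"slide": [-1, -1, 80], "angular": [0, 0, -36], "fingers": 0.5},
    {"slide": [-1, -1, 92], "angular": [0, 0, -36], "fingers": 0.5},
    {"slide": [-1, -1, 92], "angular": [0, 0, -36], "fingers": 0.5}
  ]
}}

```text
clock: 8.08
tcp_pos: [0.5589, 0.0383, 0.0684]
orientation: [-0.002, -0.209, 0.978, 0.0]
wrist_force: [-0.1, -0.4, -0.2]
finger_gap: 0.0427
grip_force: 0.0
```

Request:
{"api": "jog_arm", "payload": {
  "moves": [
    {"slide": [0, 0, 0], "angular": [0, 0, 0], "fingers": 1},
    {"slide": [0, 0, 0], "angular": [0, 0, 0], "fingers": 1},
    {"slide": [0, 0, 0], "angular": [0, 0, 0], "fingers": 1},
    {"slide": [0, 0, 0], "angular": [0, 0, 0], "fingers": 1},
    {"slide": [0, 0, 0], "angular": [0, 0, 0], "fingers": 1}
  ]
}}

```text
clock: 8.5
tcp_pos: [0.5603, 0.0402, 0.0715]
orientation: [0.001, -0.212, 0.977, 0.002]
wrist_force: [-2.1, 6.1, 2.1]
finger_gap: 0.011
grip_force: 36.1
```

```bash
head -3 d.py > e.py; python3 e.py
```

```text
8.5 [0.56032422 0.04020113 0.07153721] xyaw -2.7148115184402424 turn deg 166.20425716956166 [-2.09566731  6.10691959  2.06125233] [1.26761698 0.48142985 0.05651408] 0.011016461632960948 36.123350858688354
```

Request:
{"api": "jog_arm", "payload": {
  "moves": [
    {"slide": [0, 1, 0], "angular": [0, 0, -7], "fingers": 1},
    {"slide": [0, 1, 0], "angular": [0, 0, -14], "fingers": 1},
    {"slide": [0, 1, 0], "angular": [0, 0, -21], "fingers": 1},
    {"slide": [0, 1, 0], "angular": [0, 0, -28], "fingers": 1},
    {"slide": [0, 1, 0], "angular": [0, 0, -35], "fingers": 1},
    {"slide": [0, 1, 0], "angular": [0, 0, -42], "fingers": 1},
    {"slide": [0, 1, 0], "angular": [0, 0, -47], "fingers": 1}
  ]
}}

```text
clock: 9.08
tcp_pos: [0.5614, 0.0394, 0.0716]
orientation: [0.001, -0.586, 0.811, -0.001]
wrist_force: [1.2, 0.1, -1.2]
finger_gap: 0.0112
grip_force: 35.6
```

Request:
{"api": "jog_arm", "payload": {
  "moves": [
    {"slide": [0, 0, 0], "angular": [0, 0, -7], "fingers": 1},
    {"slide": [0, 0, 0], "angular": [0, 0, -14], "fingers": 1},
    {"slide": [0, 0, 0], "angular": [0, 0, -21], "fingers": 1},
    {"slide": [0, 0, 0], "angular": [0, 0, -28], "fingers": 1},
    {"slide": [0, 0, 0], "angular": [0, 0, -35], "fingers": 1},
    {"slide": [0, 0, 0], "angular": [0, 0, -42], "fingers": 1},
    {"slide": [0, 0, 0], "angular": [0, 0, -47], "fingers": 1},
    {"slide": [0, 0, 0], "angular": [0, 0, -47], "fingers": 1},
    {"slide": [0, 0, 0], "angular": [0, 0, -47], "fingers": 1}
  ]
}}

```text
clock: 9.83
tcp_pos: [0.5628, 0.0395, 0.0716]
orientation: [-0.002, 0.859, -0.512, 0.002]
wrist_force: [4.8, 1.8, -6.1]
finger_gap: 0.011
grip_force: 35.2
```

```bash
python3 e.py
```

```text
9.8333 [0.56281034 0.03953316 0.07156187] xyaw -1.0750611907829155 turn deg 72.25348393960297 [ 4.84362887  1.83233605 -6.09939184] [ 0.34297806 -1.00418902  0.06134227] 0.010956511954376991 35.19981265068054
```

Request:
{"api": "jog_arm", "payload": {
  "moves": [
    {"slide": [0, 0, 0], "angular": [0, 0, 0], "fingers": 0.5},
    {"slide": [0, 0, 0], "angular": [0, 0, 0], "fingers": 0.5},
    {"slide": [0, 0, -25], "angular": [0, 0, 0], "fingers": 0.5},
    {"slide": [0, 0, -60], "angular": [0, 0, 0], "fingers": 0.5},
    {"slide": [23, -71, -90], "angular": [0, 0, 40], "fingers": 0.5},
    {"slide": [23, -71, -90], "angular": [0, 0, 40], "fingers": 0.5},
    {"slide": [23, -71, -90], "angular": [0, 0, 40], "fingers": 0.5},
    {"slide": [23, -71, -90], "angular": [0, 0, 40], "fingers": 0.5},
    {"slide": [23, -71, -90], "angular": [0, 0, 40], "fingers": 0.5},
    {"slide": [23, -71, -90], "angular": [0, 0, 40], "fingers": 0.5}
  ]
}}

```text
clock: 10.67
tcp_pos: [0.6336, 0.0528, 0.1608]
orientation: [-0.0, -0.63, 0.777, -0.0]
wrist_force: [-0.7, -0.6, 0.4]
finger_gap: 0.0427
grip_force: 0.0
```

```bash
sed -i 's/togo(.*$/togo((.6362,.0534,.07),-2.076+np.pi\/2))/' d.py; python3 d.py; ls -t pics|head -1
```

```text
10.6667 [0.63355381 0.05277344 0.1607575 ] xyaw -1.7789447497092554 turn deg 112.58304113473022 [-0.73059522 -0.6256066   0.37762055] [-0.012635   -0.01019203 -0.03695356] 0.04271793629436704 0.0
dial1_grip [(0.79, array([0.49081816, 0.02664736])), (0.51, array([0.54489614, 0.14781786]))]
dial2_grip [(0.97, array([0.56187424, 0.04330765]))]
dial3_grip [(0.63, array([0.63660834, 0.05151193]))]
[array([-1.2, -2.6, 90.7]), np.float64(17.5)]
r106.png
```

View pics/r106.png

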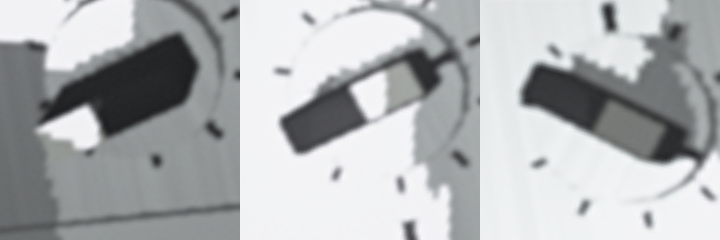

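Dial 2 points at mark 2. Dial 3's bar lies at about -2.02 rad. Gripping it now.

Request:
{"api": "jog_arm", "payload": {
  "moves": [
    {"slide": [-1, -2, 30], "angular": [0, 0, 14], "fingers": 0.5},
    {"slide": [-1, -2, 60], "angular": [0, 0, 14], "fingers": 0.5},
    {"slide": [-1, -2, 75], "angular": [0, 0, 14], "fingers": 0.5},
    {"slide": [-1, -2, 89], "angular": [0, 0, 14], "fingers": 0.5},
    {"slide": [-1, -2, 89], "angular": [0, 0, 14], "fingers": 0.5},
    {"slide": [-1, -2, 89], "angular": [0, 0, 14], "fingers": 1},
    {"slide": [-1, -2, 89], "angular": [0, 0, 14], "fingers": 1},
    {"slide": [-1, -2, 89], "angular": [0, 0, 14], "fingers": 1},
    {"slide": [-1, -2, 89], "angular": [0, 0, 14], "fingers": 1},
    {"slide": [-1, -2, 89], "angular": [0, 0, 14], "fingers": 1}
  ]
}}

```text
clock: 11.7
tcp_pos: [0.6353, 0.0539, 0.0728]
orientation: [0.0, -0.533, 0.846, 0.0]
wrist_force: [-5.1, 2.3, 5.7]
finger_gap: 0.0111
grip_force: 35.7
```

```bash
python3 e.py
```

```text
11.7 [0.63526239 0.05387763 0.07282281] xyaw -2.016211566999586 turn deg 126.17742838396781 [-5.1115744   2.32720165  5.65657501] [ 0.37431464  1.05388231 -0.01226003] 0.011129406492153469 35.72294354438782
```

Request:
{"api": "jog_arm", "payload": {
  "moves": [
    {"slide": [0, 0, 0], "angular": [0, 0, 7], "fingers": 1},
    {"slide": [0, 0, 0], "angular": [0, 0, 14], "fingers": 1},
    {"slide": [0, 0, 0], "angular": [0, 0, 21], "fingers": 1},
    {"slide": [0, 0, 0], "angular": [0, 0, 28], "fingers": 1},
    {"slide": [0, 0, 0], "angular": [0, 0, 35], "fingers": 1},
    {"slide": [0, 0, 0], "angular": [0, 0, 42], "fingers": 1},
    {"slide": [0, 0, 0], "angular": [0, 0, 49], "fingers": 1},
    {"slide": [0, 0, 0], "angular": [0, 0, 54], "fingers": 1},
    {"slide": [0, 0, 0], "angular": [0, 0, 54], "fingers": 1},
    {"slide": [0, 0, 0], "angular": [0, 0, 54], "fingers": 1}
  ]
}}

```text
clock: 12.53
tcp_pos: [0.6345, 0.0548, 0.0728]
orientation: [-0.0, -0.092, 0.996, 0.001]
wrist_force: [-7.0, 4.5, 7.2]
finger_gap: 0.0107
grip_force: 35.9
```

```bash
python3 e.py
python3 - <<'E'
from h import *
print(togo((.528,.225,.22),.186))
E
```

```text
12.5333 [0.63452604 0.05477421 0.0728412 ] xyaw -2.958286620970698 turn deg 180.15435296107177 [-7.0186939   4.53042252  7.18458786] [ 0.82850105  1.40657334 -0.02089072] 0.010706915294381319 35.91749846935272
[array([  73.8,  187.1, -146.7]), np.float64(89.8)]
```

Request:
{"api": "jog_arm", "payload": {
  "moves": [
    {"slide": [0, 0, 0], "angular": [0, 0, 0], "fingers": 0.5},
    {"slide": [0, 0, 0], "angular": [0, 0, 0], "fingers": 0.5},
    {"slide": [0, 0, -30], "angular": [0, 0, 0], "fingers": 0.5},
    {"slide": [0, 0, -70], "angular": [0, 0, 0], "fingers": 0.5},
    {"slide": [74, 187, -147], "angular": [0, 0, 40], "fingers": 0.3},
    {"slide": [74, 187, -147], "angular": [0, 0, 40], "fingers": 0.3},
    {"slide": [74, 187, -147], "angular": [0, 0, 40], "fingers": 0.3},
    {"slide": [74, 187, -147], "angular": [0, 0, 40], "fingers": 0.3},
    {"slide": [74, 187, -147], "angular": [0, 0, 40], "fingers": 0.3},
    {"slide": [74, 187, -147], "angular": [0, 0, 40], "fingers": 0.3}
  ]
}}

```text
clock: 13.37
tcp_pos: [0.5278, 0.228, 0.2219]
orientation: [0.002, 0.256, 0.967, 0.002]
wrist_force: [0.2, -0.7, 0.3]
finger_gap: 0.0596
grip_force: 0.0
```

Request:
{"api": "jog_arm", "payload": {
  "moves": [
    {"slide": [0, 0, 0], "angular": [0, 0, 50], "fingers": 0.3},
    {"slide": [0, 0, 0], "angular": [0, 0, 50], "fingers": 0.3},
    {"slide": [0, 0, 0], "angular": [0, 0, 50], "fingers": 0.3},
    {"slide": [0, 0, 0], "angular": [0, 0, 50], "fingers": 0.3},
    {"slide": [0, 0, 0], "angular": [0, 0, 50], "fingers": 0.3},
    {"slide": [0, 0, 0], "angular": [0, 0, 50], "fingers": 0.3},
    {"slide": [0, 0, 0], "angular": [0, 0, 50], "fingers": 0.3},
    {"slide": [0, 0, 0], "angular": [0, 0, 50], "fingers": 0.3}
  ]
}}

```text
clock: 14.03
tcp_pos: [0.5299, 0.2237, 0.2188]
orientation: [0.001, 0.641, 0.767, 0.001]
wrist_force: [-0.2, 0.9, -0.0]
finger_gap: 0.0597
grip_force: 0.0
```

```bash
python3 e.py
python3 - <<'E'
from h import *
p=shot('wrist'); save(p,'w4.png',scale=1.5)
for n,z in (('clamp_grip',.097),('nests',.046),('dial3_grip',.065),('store_top',.046)): print(n,[(round(d['p'],2),np.round(d['point'],1),at(p,d['point'],z)[:2]) for d in tip_of(n,p)[:2]])
E
```

```text
14.0333 [0.52992972 0.22374407 0.21884775] xyaw 1.7496870637403885 turn deg 270.4073307684716 [-0.17919136  0.86646234 -0.01822874] [0.02455448 0.00670473 0.01635085] 0.059652749716441654 0.0
clamp_grip [(0.67, array([248.1, 180.1]), array([0.52372308, 0.23241629]))]
nests [(0.96, array([249.7, 168.5]), array([0.52502728, 0.23125305]))]
dial3_grip [(0.74, array([308.5, 320.8]), array([0.63418974, 0.05062006]))]
store_top [(0.89, array([253.5, 216.5]), array([0.53969399, 0.17423451])), (0.53, array([248.1, 169.1]), array([0.52337834, 0.23025367]))]
```

View pics/w4.png

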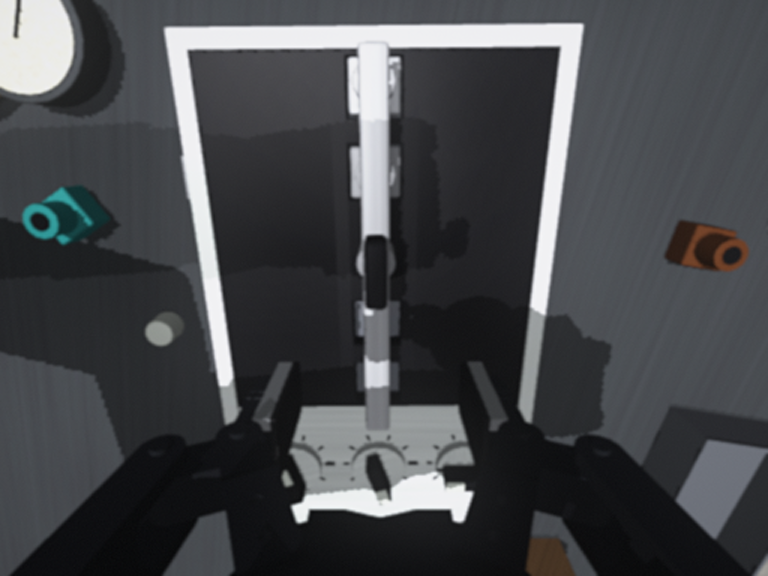

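Run:
```python
from h import *
p=shot('wrist')
for q in [(376,238),(376,305)]: print(at(p,np.array(q)/1.5,.110))
print(togo((.5245,.231,.1),.186))
```

```text
[0.52110862 0.25589846 0.11      ]
[0.52864144 0.21476378 0.11      ]
[array([  7.9,  -3.3, 118.3]), np.float64(-0.1)]
```

Request:
{"api": "jog_arm", "payload": {
  "moves": [
    {"slide": [9.5, -3.3, 30], "angular": [0, 0, 0], "fingers": 0.5},
    {"slide": [9.5, -3.3, 60], "angular": [0, 0, 0], "fingers": 0.5},
    {"slide": [9.5, -3.3, 90], "angular": [0, 0, 0], "fingers": 0.5},
    {"slide": [9.5, -3.3, 110], "angular": [0, 0, 0], "fingers": 0.5},
    {"slide": [9.5, -3.3, 118], "angular": [0, 0, 0], "fingers": 0.5},
    {"slide": [9.5, -3.3, 118], "angular": [0, 0, 0], "fingers": 1},
    {"slide": [9.5, -3.3, 118], "angular": [0, 0, 0], "fingers": 1},
    {"slide": [9.5, -3.3, 118], "angular": [0, 0, 0], "fingers": 1},
    {"slide": [9.5, -3.3, 118], "angular": [0, 0, 0], "fingers": 1},
    {"slide": [9.5, -3.3, 118], "angular": [0, 0, 0], "fingers": 1}
  ],
  "squeeze": 70
}}

```text
clock: 15.17
tcp_pos: [0.5255, 0.2329, 0.1017]
orientation: [0.001, 0.64, 0.769, 0.001]
wrist_force: [2.7, 0.5, -0.9]
finger_gap: 0.0125
grip_force: 70.2
```

```bash
python3 e.py
```

```text
15.1667 [0.52547161 0.23288886 0.10167607] xyaw 1.7531233267885409 turn deg 270.2104473985157 [ 2.65262886  0.46972908 -0.90541568] [ 0.0032446  -0.33219149  0.05669831] 0.012546376657151284 70.22087931632996
```

Gripped. Next I pull up until the stop, 20 mm commanded.

Request:
{"api": "jog_arm", "payload": {
  "moves": [
    {"slide": [0, 0, -4], "angular": [0, 0, 0], "fingers": 1},
    {"slide": [0, 0, -8], "angular": [0, 0, 0], "fingers": 1},
    {"slide": [0, 0, -12], "angular": [0, 0, 0], "fingers": 1},
    {"slide": [0, 0, -16], "angular": [0, 0, 0], "fingers": 1},
    {"slide": [0, 0, -19], "angular": [0, 0, 0], "fingers": 1},
    {"slide": [0, 0, -21], "angular": [0, 0, 0], "fingers": 1},
    {"slide": [0, 0, -21], "angular": [0, 0, 0], "fingers": 1},
    {"slide": [0, 0, -21], "angular": [0, 0, 0], "fingers": 1}
  ]
}}

```text
clock: 15.83
tcp_pos: [0.5253, 0.2328, 0.1199]
orientation: [0.0, 0.64, 0.768, 0.001]
wrist_force: [8.7, 2.9, -18.8]
finger_gap: 0.0124
grip_force: 71.0
```

```bash
python3 e.py
```

```text
15.8333 [0.52532606 0.23283573 0.11986449] xyaw 1.752866741605726 turn deg 270.2251486465766 [  8.73315346   2.86948214 -18.81661551] [ 0.50956226 -1.77383623  0.06128881] 0.012411112905480049 71.03702187538147
```

Request:
{"api": "jog_arm", "payload": {
  "moves": [
    {"slide": [0, 0, 0], "angular": [0, 0, -6], "fingers": 1},
    {"slide": [0, 0, 0], "angular": [0, 0, -12], "fingers": 1},
    {"slide": [0, 0, 0], "angular": [0, 0, -18], "fingers": 1},
    {"slide": [0, 0, 0], "angular": [0, 0, -24], "fingers": 1},
    {"slide": [0, 0, 0], "angular": [0, 0, -30], "fingers": 1},
    {"slide": [0, 0, 0], "angular": [0, 0, -36], "fingers": 1},
    {"slide": [0, 0, 0], "angular": [0, 0, -42], "fingers": 1},
    {"slide": [0, 0, 0], "angular": [0, 0, -48], "fingers": 1},
    {"slide": [0, 0, 0], "angular": [0, 0, -48], "fingers": 1}
  ]
}}

```text
clock: 16.58
tcp_pos: [0.5254, 0.2327, 0.1199]
orientation: [0.001, 0.27, 0.963, 0.0]
wrist_force: [9.0, 3.2, -17.3]
finger_gap: 0.0123
grip_force: 70.9
```

Request:
{"api": "jog_arm", "payload": {
  "moves": [
    {"slide": [0, 0, 0], "angular": [0, 0, -6], "fingers": 1},
    {"slide": [0, 0, 0], "angular": [0, 0, -12], "fingers": 1},
    {"slide": [0, 0, 0], "angular": [0, 0, -18], "fingers": 1},
    {"slide": [0, 0, 0], "angular": [0, 0, -24], "fingers": 1},
    {"slide": [0, 0, 0], "angular": [0, 0, -29], "fingers": 1},
    {"slide": [0, 0, 0], "angular": [0, 0, -33], "fingers": 1},
    {"slide": [0, 0, 0], "angular": [0, 0, -36], "fingers": 1},
    {"slide": [0, 0, 0], "angular": [0, 0, -36], "fingers": 1},
    {"slide": [0, 0, 0], "angular": [0, 0, -36], "fingers": 1}
  ]
}}

```text
clock: 17.33
tcp_pos: [0.5255, 0.2326, 0.1199]
orientation: [0.001, -0.038, 0.999, -0.0]
wrist_force: [9.7, 1.1, -17.8]
finger_gap: 0.0122
grip_force: 70.9
```

```bash
python3 e.py
```

```text
17.3333 [0.52547095 0.23263812 0.11986446] xyaw -3.0647624718019326 turn deg 186.254969833766 [  9.72371825   1.14782457 -17.83124293] [ 0.25422242 -1.90414192 -0.17170557] 0.012212459214773111 70.89363813400269
```

Request:
{"api": "jog_arm", "payload": {
  "moves": [
    {"slide": [0, 0, 5], "angular": [0, 0, 1], "fingers": 1},
    {"slide": [0, 0, 10], "angular": [0, 0, 1], "fingers": 1},
    {"slide": [0, 0, 15], "angular": [0, 0, 1], "fingers": 1},
    {"slide": [0, 0, 19], "angular": [0, 0, 1], "fingers": 1},
    {"slide": [0, 0, 22], "angular": [0, 0, 1], "fingers": 1},
    {"slide": [0, 0, 23], "angular": [0, 0, 1], "fingers": 1},
    {"slide": [0, 0, 23], "angular": [0, 0, 1], "fingers": 1},
    {"slide": [0, 0, 23], "angular": [0, 0, 1], "fingers": 1}
  ]
}}

```text
clock: 18.0
tcp_pos: [0.5256, 0.2327, 0.1014]
orientation: [0.002, -0.03, 1.0, 0.0]
wrist_force: [-0.4, -2.0, 18.5]
finger_gap: 0.0126
grip_force: 76.1
```

```bash
python3 e.py
```

```text
18.0 [0.52558473 0.23268095 0.10136261] xyaw -3.081652214033503 turn deg 187.22268078069888 [-0.41092919 -1.99671847 18.54486063] [-0.67536905  0.08528057 -0.01748308] 0.012595737099787733 76.07164263725281
```

Request:
{"api": "jog_arm", "payload": {
  "moves": [
    {"slide": [0, 0, -1], "angular": [0, 0, 0], "fingers": 0.5},
    {"slide": [0, 0, -1], "angular": [0, 0, 0], "fingers": 0.5},
    {"slide": [0, 0, -20], "angular": [0, 0, 0], "fingers": 0.5},
    {"slide": [0, 0, -60], "angular": [0, 0, 0], "fingers": 0.5},
    {"slide": [0, 0, -80], "angular": [0, 0, 40], "fingers": 0.3},
    {"slide": [0, 0, -80], "angular": [0, 0, 40], "fingers": 0.3},
    {"slide": [0, 0, -80], "angular": [0, 0, 40], "fingers": 0.3},
    {"slide": [0, 0, -80], "angular": [0, 0, 40], "fingers": 0.3},
    {"slide": [0, 0, -80], "angular": [0, 0, 40], "fingers": 0.3},
    {"slide": [0, 0, -80], "angular": [0, 0, 40], "fingers": 0.3}
  ]
}}

```text
clock: 18.83
tcp_pos: [0.5225, 0.2326, 0.1769]
orientation: [-0.002, 0.316, 0.949, -0.001]
wrist_force: [0.3, 0.8, -0.2]
finger_gap: 0.0595
grip_force: 0.0
```

Request:
{"api": "jog_arm", "payload": {
  "moves": [
    {"slide": [0, 0, 0], "angular": [0, 0, 43], "fingers": 0.3},
    {"slide": [0, 0, 0], "angular": [0, 0, 43], "fingers": 0.3},
    {"slide": [0, 0, 0], "angular": [0, 0, 43], "fingers": 0.3},
    {"slide": [0, 0, 0], "angular": [0, 0, 43], "fingers": 0.3},
    {"slide": [0, 0, 0], "angular": [0, 0, 43], "fingers": 0.3},
    {"slide": [0, 0, 0], "angular": [0, 0, 43], "fingers": 0.3},
    {"slide": [0, 0, 0], "angular": [0, 0, 43], "fingers": 0.3}
  ]
}}

```text
clock: 19.42
tcp_pos: [0.5226, 0.2326, 0.1769]
orientation: [-0.001, 0.641, 0.768, -0.001]
wrist_force: [-0.4, 0.4, 0.8]
finger_gap: 0.0598
grip_force: 0.0
```

```bash
python3 e.py
python3 - <<'E'
from h import *
p=shot('wrist'); save(p,'w5.png',scale=1.2)
for n,z in (('clamp_grip',.097),('nests',.046),('adapter1_center',.053)): print(n,[(round(d['p'],2),np.round(d['point'],1),at(p,d['point'],z)[:2]) for d in tip_of(n,p)[:5]])
print(togo((.5149,.2897,.069),.186))
print(togo((.5049,.3428,.069),.186))
t=shot('top')
print([(round(d['p'],2),at(t,d['point'],0)[:2]) for d in tip_of('tray',t)[:3]])
E
```

```text
19.4167 [0.52258109 0.23258488 0.17688106] xyaw 1.7503465458416412 turn deg 270.3695452274054 [-0.43053504  0.44056628  0.82647484] [-0.01297397 -0.01102485 -0.04647561] 0.059838231332566494 0.0
clamp_grip [(0.74, array([257.8, 241.6]), array([0.5319661 , 0.20104824])), (0.58, array([254. , 208.6]), array([0.52331681, 0.23036703]))]
nests [(0.93, array([255. , 187.2]), array([0.52394462, 0.23257246]))]
adapter1_center []
[array([ 57.7,   2.2, 108.7]), np.float64(-0.1)]
[array([111.7,   2.1, 108.7]), np.float64(-0.1)]
[(0.86, array([ 0.45885405, -0.31863385])), (0.61, array([ 0.76837642, -0.1239993 ])), (0.15, array([ 0.51548835, -0.1548935 ]))]
```

View pics/w5.png

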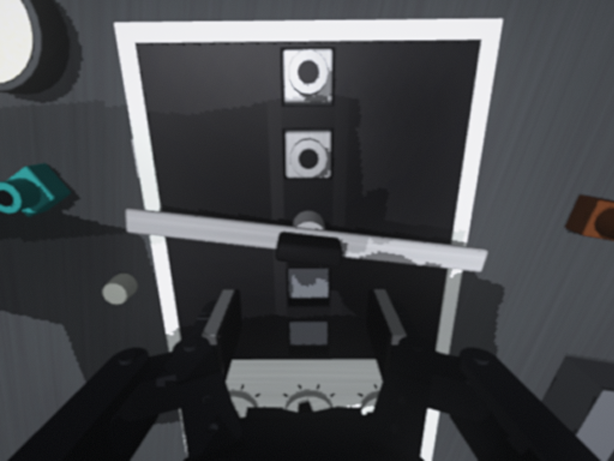

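The clamp is clear of the nests. Exactly two adapters stand at (308,72) and (308,158), and the other two nests are empty holes.

Run:
```python
from h import *
p=shot('wrist')
for q in [(308.5,158),(308.5,71)]: print(at(p,np.array(q)/1.2,.076))
```

```text
[0.51636501 0.28919392 0.076     ]
[0.50622685 0.34234329 0.076     ]
```

Request:
{"api": "jog_arm", "payload": {
  "moves": [
    {"slide": [57.5, 2.8, 0], "angular": [0, 0, 0], "fingers": 0.3},
    {"slide": [57.5, 2.8, 30], "angular": [0, 0, 0], "fingers": 0.3},
    {"slide": [57.5, 2.8, 70], "angular": [0, 0, 0], "fingers": 0.3},
    {"slide": [57.5, 2.8, 100], "angular": [0, 0, 0], "fingers": 0.3},
    {"slide": [57.5, 2.8, 108], "angular": [0, 0, 0], "fingers": 0.3},
    {"slide": [57.5, 2.8, 108], "angular": [0, 0, 0], "fingers": 1},
    {"slide": [57.5, 2.8, 108], "angular": [0, 0, 0], "fingers": 1},
    {"slide": [57.5, 2.8, 108], "angular": [0, 0, 0], "fingers": 1},
    {"slide": [57.5, 2.8, 108], "angular": [0, 0, 0], "fingers": 1},
    {"slide": [57.5, 2.8, 108], "angular": [0, 0, 0], "fingers": 1}
  ],
  "squeeze": 60
}}

```text
clock: 20.6
tcp_pos: [0.5173, 0.2899, 0.0726]
orientation: [0.001, 0.64, 0.768, 0.001]
wrist_force: [-4.0, -0.9, 6.7]
finger_gap: 0.0234
grip_force: 59.1
```

Request:
{"api": "jog_arm", "payload": {
  "moves": [
    {"slide": [0, 0, -10], "angular": [0, 0, 0], "fingers": 1},
    {"slide": [0, 0, -25], "angular": [0, 0, 0], "fingers": 1},
    {"slide": [0, 0, -60], "angular": [0, 0, 0], "fingers": 1},
    {"slide": [0, 0, -100], "angular": [0, 0, 0], "fingers": 1},
    {"slide": [0, 0, -120], "angular": [0, 0, 0], "fingers": 1},
    {"slide": [0, 0, -120], "angular": [0, 0, 0], "fingers": 1}
  ]
}}

```text
clock: 21.1
tcp_pos: [0.52, 0.291, 0.1977]
orientation: [0.003, 0.64, 0.768, 0.005]
wrist_force: [1.1, 1.2, -0.6]
finger_gap: 0.0233
grip_force: 59.0
```

```bash
python3 e.py
python3 - <<'E'
from h import *
print(togo((.49,-.30,.19)))
E
```

```text
21.1 [0.52003669 0.29098637 0.19768384] xyaw 1.7529294580191148 turn deg 270.2215552607832 [ 1.09226479  1.21081364 -0.58155224] [ 0.02367046 -0.10218949 -0.03116656] 0.023330212091310455 58.98065686225891
[array([-575.8, -136.7,    4.8])]
```

Request:
{"api": "jog_arm", "payload": {
  "moves": [
    {"slide": [-230, -55, 0], "angular": [0, 0, 0], "fingers": 1},
    {"slide": [-230, -55, 0], "angular": [0, 0, 0], "fingers": 1},
    {"slide": [-230, -55, 0], "angular": [0, 0, 0], "fingers": 1},
    {"slide": [-230, -55, 0], "angular": [0, 0, 0], "fingers": 1},
    {"slide": [-230, -55, 0], "angular": [0, 0, 0], "fingers": 1},
    {"slide": [-230, -55, 0], "angular": [0, 0, 0], "fingers": 1},
    {"slide": [-230, -55, 0], "angular": [0, 0, 0], "fingers": 1}
  ]
}}

```text
clock: 21.68
tcp_pos: [0.5037, 0.0487, 0.1903]
orientation: [0.001, 0.642, 0.767, -0.001]
wrist_force: [-0.6, -0.4, -2.0]
finger_gap: 0.0233
grip_force: 59.1
```

Request:
{"api": "jog_arm", "payload": {
  "moves": [
    {"slide": [-230, -55, 0], "angular": [0, 0, 0], "fingers": 1},
    {"slide": [-230, -55, 0], "angular": [0, 0, 0], "fingers": 1},
    {"slide": [-230, -55, 0], "angular": [0, 0, 0], "fingers": 1},
    {"slide": [-230, -55, 0], "angular": [0, 0, 0], "fingers": 1},
    {"slide": [-230, -55, 0], "angular": [0, 0, 0], "fingers": 1},
    {"slide": [-230, -55, 0], "angular": [0, 0, 0], "fingers": 1},
    {"slide": [-230, -55, 0], "angular": [0, 0, 0], "fingers": 1}
  ]
}}

```text
clock: 22.27
tcp_pos: [0.4919, -0.1879, 0.1902]
orientation: [0.001, 0.642, 0.767, -0.001]
wrist_force: [0.5, -0.1, -1.4]
finger_gap: 0.0234
grip_force: 59.1
```

```bash
python3 e.py
cat > t.py <<'E'
from h import *
# tray by rectifying wrist view to z=.025 plane, world axes
import sys
p=shot('wrist')
xs=[(.62,-.18),(.62,-.48),(.32,-.48)]
u=[proj(p,[a,b,.025]) for a,b in xs]
H=cv2.getPerspectiveTransform(np.float32([proj(p,[a,b,.025]) for a,b in xs+[(.32,-.18)]]),np.float32([(0,0),(500,0),(500,500),(0,500)]))
im=cv2.warpPerspective(p['color'][:,:,::-1],H,(500,500)); cv2.imwrite('pics/'+sys.argv[1],im)
print([(round(d['p'],2),np.round(d['point']),at(p,d['point'],0)[:2]) for d in tip_of('tray',p)[:3]])
E
python3 t.py tr1.png
```

```text
22.2667 [ 0.49188324 -0.18788366  0.19017113] xyaw 1.7471212199890784 turn deg 270.5543427863117 [ 0.5220915  -0.08335553 -1.36368316] [0.03102986 0.01306512 0.00482016] 0.023383050695219752 59.1169148683548
[]
```

View pics/tr1.png

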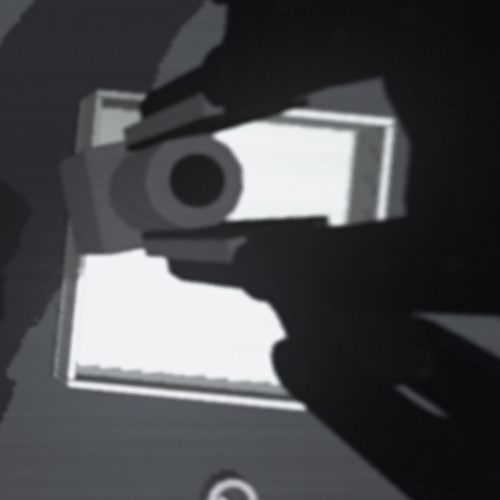

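Run:
```python
from h import *
print(togo((.464,-.360,.048)))
```

```text
[array([-168.9,  -58.4,  141.8])]
```

Request:
{"api": "jog_arm", "payload": {
  "moves": [
    {"slide": [-169, -58, 0], "angular": [0, 0, 0], "fingers": 1},
    {"slide": [-169, -58, 0], "angular": [0, 0, 0], "fingers": 1},
    {"slide": [-169, -58, 0], "angular": [0, 0, 0], "fingers": 1},
    {"slide": [-169, -58, 0], "angular": [0, 0, 0], "fingers": 1},
    {"slide": [-169, -58, 0], "angular": [0, 0, 0], "fingers": 1},
    {"slide": [-169, -58, 40], "angular": [0, 0, 0], "fingers": 1},
    {"slide": [-169, -58, 80], "angular": [0, 0, 0], "fingers": 1},
    {"slide": [-169, -58, 115], "angular": [0, 0, 0], "fingers": 1},
    {"slide": [-169, -58, 125], "angular": [0, 0, 0], "fingers": 1},
    {"slide": [-169, -58, 130], "angular": [0, 0, 0], "fingers": 1}
  ]
}}

```text
clock: 23.2
tcp_pos: [0.4641, -0.3562, 0.0578]
orientation: [-0.003, 0.639, 0.769, 0.0]
wrist_force: [0.8, 0.3, -1.0]
finger_gap: 0.0235
grip_force: 59.1
```

```bash
python3 e.py
```

```text
23.2 [ 0.46411041 -0.35620637  0.05780636] xyaw 1.7548719151710883 turn deg 270.1102606640901 [ 0.75177404  0.34016996 -1.00155468] [-0.00615601 -0.02526962 -0.00491385] 0.02351807431618911 59.114068150520325
```

Request:
{"api": "jog_arm", "payload": {
  "moves": [
    {"slide": [0, 0, 4], "angular": [0, 0, 0], "fingers": 1},
    {"slide": [0, 0, 8], "angular": [0, 0, 0], "fingers": 1},
    {"slide": [0, 0, 11], "angular": [0, 0, 0], "fingers": 1},
    {"slide": [0, 0, 13], "angular": [0, 0, 0], "fingers": 1},
    {"slide": [0, 0, 13], "angular": [0, 0, 0], "fingers": 1},
    {"slide": [0, 0, 13], "angular": [0, 0, 0], "fingers": 1}
  ]
}}

```text
clock: 23.7
tcp_pos: [0.4655, -0.3597, 0.0481]
orientation: [0.001, 0.64, 0.768, -0.0]
wrist_force: [0.2, 0.2, -1.8]
finger_gap: 0.0235
grip_force: 59.1
```

```bash
python3 e.py
```

```text
23.7 [ 0.46547382 -0.35973111  0.04809682] xyaw 1.7529227272418335 turn deg 270.22194090591427 [ 0.2376794   0.23564177 -1.80415078] [ 0.00955894 -0.01883721 -0.00206592] 0.023503033247012042 59.11363184452057
```

Request:
{"api": "jog_arm", "payload": {
  "moves": [
    {"slide": [0, 0, 1], "angular": [0, 0, 0], "fingers": 1},
    {"slide": [0, 0, 2], "angular": [0, 0, 0], "fingers": 1},
    {"slide": [0, 0, 2.5], "angular": [0, 0, 0], "fingers": 1},
    {"slide": [0, 0, 2.5], "angular": [0, 0, 0], "fingers": 1}
  ]
}}

```text
clock: 24.03
tcp_pos: [0.4655, -0.36, 0.0465]
orientation: [0.001, 0.64, 0.768, -0.0]
wrist_force: [-3.0, 1.4, 7.7]
finger_gap: 0.0235
grip_force: 60.2
```

```bash
python3 e.py
```

```text
24.0333 [ 0.46546137 -0.36001394  0.04653742] xyaw 1.7528230672947132 turn deg 270.2276510002708 [-3.02898115  1.35928053  7.73006641] [ 0.33150217  0.45033171 -0.02000138] 0.023456528918619053 60.21460175514221
```

Request:
{"api": "jog_arm", "payload": {
  "moves": [
    {"slide": [0, 0, 0], "angular": [0, 0, 0], "fingers": 0.4},
    {"slide": [0, 0, 0], "angular": [0, 0, 0], "fingers": 0.4},
    {"slide": [0, 0, 0], "angular": [0, 0, 0], "fingers": 0.4},
    {"slide": [0, 0, -15], "angular": [0, 0, 0], "fingers": 0.4},
    {"slide": [0, 0, -50], "angular": [0, 0, 0], "fingers": 0.4},
    {"slide": [0, 0, -90], "angular": [0, 0, 0], "fingers": 0.4},
    {"slide": [0, 0, -130], "angular": [0, 0, 0], "fingers": 0.4},
    {"slide": [0, 0, -150], "angular": [0, 0, 0], "fingers": 0.4},
    {"slide": [0, 0, -150], "angular": [0, 0, 0], "fingers": 0.4}
  ]
}}

```text
clock: 24.78
tcp_pos: [0.4674, -0.3616, 0.2009]
orientation: [0.005, 0.64, 0.769, -0.001]
wrist_force: [1.1, -0.3, -0.2]
finger_gap: 0.0514
grip_force: 0.0
```

Request:
{"api": "jog_arm", "payload": {
  "moves": [
    {"slide": [342, 83, 0], "angular": [0, 0, 0], "fingers": 0.3},
    {"slide": [342, 83, 0], "angular": [0, 0, 0], "fingers": 0.3},
    {"slide": [342, 83, 0], "angular": [0, 0, 0], "fingers": 0.3},
    {"slide": [342, 83, 0], "angular": [0, 0, 0], "fingers": 0.3},
    {"slide": [342, 83, 0], "angular": [0, 0, 0], "fingers": 0.3},
    {"slide": [342, 83, 0], "angular": [0, 0, 0], "fingers": 0.3},
    {"slide": [342, 83, 0], "angular": [0, 0, 0], "fingers": 0.3},
    {"slide": [342, 83, 0], "angular": [0, 0, 0], "fingers": 0.3},
    {"slide": [342, 83, 0], "angular": [0, 0, 0], "fingers": 0.3},
    {"slide": [342, 83, 0], "angular": [0, 0, 0], "fingers": 0.3}
  ]
}}

```text
clock: 25.62
tcp_pos: [0.4839, -0.0042, 0.1938]
orientation: [-0.001, 0.638, 0.77, 0.0]
wrist_force: [-0.4, -0.3, -0.2]
finger_gap: 0.06
grip_force: 0.0
```

Request:
{"api": "jog_arm", "payload": {
  "moves": [
    {"slide": [341, 83, 0], "angular": [0, 0, 0], "fingers": 0.3},
    {"slide": [341, 83, 0], "angular": [0, 0, 0], "fingers": 0.3},
    {"slide": [341, 83, 0], "angular": [0, 0, 0], "fingers": 0.3},
    {"slide": [341, 83, 0], "angular": [0, 0, 0], "fingers": 0.3},
    {"slide": [341, 83, 0], "angular": [0, 0, 0], "fingers": 0.3},
    {"slide": [341, 83, 0], "angular": [0, 0, 0], "fingers": 0.3},
    {"slide": [341, 83, 0], "angular": [0, 0, 0], "fingers": 0.3},
    {"slide": [341, 83, 0], "angular": [0, 0, 0], "fingers": 0.3},
    {"slide": [341, 83, 0], "angular": [0, 0, 0], "fingers": 0.3},
    {"slide": [341, 83, 0], "angular": [0, 0, 0], "fingers": 0.3}
  ]
}}

```text
clock: 26.45
tcp_pos: [0.5046, 0.3456, 0.193]
orientation: [-0.0, 0.638, 0.77, -0.0]
wrist_force: [1.4, -1.1, 1.0]
finger_gap: 0.0599
grip_force: 0.0
```

```bash
python3 e.py
python3 - <<'E'
from h import *
print(togo((.5055,.3425,.069),.186))
E
```

```text
26.45 [0.50463359 0.34557086 0.19302305] xyaw 1.7570807025571022 turn deg 269.98370646902976 [ 1.42291548 -1.09621875  1.01169227] [-0.05598015  0.01510029  0.03744275] 0.05988847108795917 0.0
[array([ -3.2,   0.4, 124. ]), np.float64(0.0)]
```

Request:
{"api": "jog_arm", "payload": {
  "moves": [
    {"slide": [-2.5, 0.5, 40], "angular": [0, 0, 0], "fingers": 0.3},
    {"slide": [-2.5, 0.5, 80], "angular": [0, 0, 0], "fingers": 0.3},
    {"slide": [-2.5, 0.5, 110], "angular": [0, 0, 0], "fingers": 0.3},
    {"slide": [-2.5, 0.5, 122], "angular": [0, 0, 0], "fingers": 0.3},
    {"slide": [-2.5, 0.5, 122], "angular": [0, 0, 0], "fingers": 0.3},
    {"slide": [-2.5, 0.5, 122], "angular": [0, 0, 0], "fingers": 1},
    {"slide": [-2.5, 0.5, 122], "angular": [0, 0, 0], "fingers": 1},
    {"slide": [-2.5, 0.5, 122], "angular": [0, 0, 0], "fingers": 1},
    {"slide": [-2.5, 0.5, 122], "angular": [0, 0, 0], "fingers": 1},
    {"slide": [-2.5, 0.5, 122], "angular": [0, 0, 0], "fingers": 1}
  ]
}}

```text
clock: 27.28
tcp_pos: [0.5068, 0.3401, 0.0747]
orientation: [0.001, 0.64, 0.768, 0.001]
wrist_force: [-0.9, -2.3, 5.3]
finger_gap: 0.0234
grip_force: 58.8
```

Request:
{"api": "jog_arm", "payload": {
  "moves": [
    {"slide": [0, 0, -10], "angular": [0, 0, 0], "fingers": 1},
    {"slide": [0, 0, -25], "angular": [0, 0, 0], "fingers": 1},
    {"slide": [0, 0, -60], "angular": [0, 0, 0], "fingers": 1},
    {"slide": [0, 0, -100], "angular": [0, 0, 0], "fingers": 1},
    {"slide": [0, 0, -120], "angular": [0, 0, 0], "fingers": 1},
    {"slide": [0, 0, -120], "angular": [0, 0, 0], "fingers": 1},
    {"slide": [0, 0, -120], "angular": [0, 0, 0], "fingers": 1}
  ]
}}

```text
clock: 27.87
tcp_pos: [0.5063, 0.3407, 0.1947]
orientation: [0.001, 0.64, 0.769, 0.002]
wrist_force: [-0.6, -0.3, -2.1]
finger_gap: 0.0234
grip_force: 59.5
```

```bash
python3 e.py
python3 - <<'E'
from h import *
print(togo((.472,-.279,.17)))
t=shot('top')
print([(round(d['p'],2),at(t,d['point'],0)[:2]) for d in tip_of('tray',t)[:2]])
u=cv2.getAffineTransform(np.float32([proj(t,[a,b,.025]) for a,b in [(.62,-.18),(.62,-.48),(.32,-.48)]]),np.float32([(0,0),(500,0),(500,500)]))
cv2.imwrite('pics/tr2.png',cv2.warpAffine(t['color'][:,:,::-1],u,(500,500),flags=cv2.INTER_CUBIC))
E
```

```text
27.8667 [0.50634095 0.34066159 0.19469414] xyaw 1.7533103730545636 turn deg 270.1997304368989 [-0.61089215 -0.32757194 -2.07398708] [ 0.00865663  0.02904617 -0.03152976] 0.02342339270700584 59.47307467460632
[array([-603.2, -146.3,   23.5])]
[(0.92, array([ 0.46334867, -0.32470617])), (0.22, array([0.52761558, 0.23513628]))]
```

Request:
{"api": "jog_arm", "payload": {
  "moves": [
    {"slide": [-270, -65, 0], "angular": [0, 0, 0], "fingers": 1},
    {"slide": [-270, -65, 0], "angular": [0, 0, 0], "fingers": 1},
    {"slide": [-270, -65, 0], "angular": [0, 0, 0], "fingers": 1},
    {"slide": [-270, -65, 0], "angular": [0, 0, 0], "fingers": 1},
    {"slide": [-270, -65, 0], "angular": [0, 0, 0], "fingers": 1},
    {"slide": [-270, -65, 0], "angular": [0, 0, 0], "fingers": 1},
    {"slide": [-270, -65, 0], "angular": [0, 0, 0], "fingers": 1},
    {"slide": [-270, -65, 0], "angular": [0, 0, 0], "fingers": 1}
  ]
}}

```text
clock: 28.63
tcp_pos: [0.4888, 0.0582, 0.1908]
orientation: [-0.001, 0.642, 0.767, -0.002]
wrist_force: [0.2, -0.3, -3.0]
finger_gap: 0.0233
grip_force: 59.5
```

Request:
{"api": "jog_arm", "payload": {
  "moves": [
    {"slide": [-190, -46, 0], "angular": [0, 0, 0], "fingers": 1},
    {"slide": [-190, -46, 0], "angular": [0, 0, 0], "fingers": 1},
    {"slide": [-190, -46, 0], "angular": [0, 0, 0], "fingers": 1},
    {"slide": [-190, -46, 0], "angular": [0, 0, 0], "fingers": 1},
    {"slide": [-190, -46, 0], "angular": [0, 0, 0], "fingers": 1},
    {"slide": [-190, -46, 0], "angular": [0, 0, 0], "fingers": 1},
    {"slide": [-190, -46, 0], "angular": [0, 0, 0], "fingers": 1}
  ]
}}

```text
clock: 29.22
tcp_pos: [0.4787, -0.1332, 0.191]
orientation: [-0.002, 0.641, 0.767, -0.0]
wrist_force: [-0.4, 0.2, -2.2]
finger_gap: 0.0233
grip_force: 59.5
```

```bash
python3 e.py; python3 t.py tr3.png
python3 - <<'E'
from h import *
print(togo((.472,-.279,.06)))
E
```

```text
29.2167 [ 0.47868458 -0.1332292   0.19098837] xyaw 1.7496909512690852 turn deg 270.40710802948456 [-0.36110795  0.17618531 -2.20071872] [ 0.03245263 -0.02397635 -0.00542972] 0.023267578925002308 59.48761761188507
[(0.87, array([224., 296.]), array([ 0.469343  , -0.31769234]))]
[array([-144.1,  -33.2,  131.2])]
```

View pics/tr3.png

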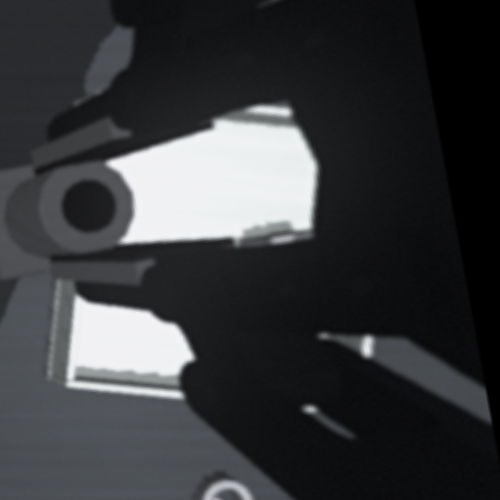

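The tray has not moved: its near-left corner is still at (68,383). Now I'll place the second adapter.

Request:
{"api": "jog_arm", "payload": {
  "moves": [
    {"slide": [-144, -33, 0], "angular": [0, 0, 0], "fingers": 1},
    {"slide": [-144, -33, 0], "angular": [0, 0, 0], "fingers": 1},
    {"slide": [-144, -33, 0], "angular": [0, 0, 0], "fingers": 1},
    {"slide": [-144, -33, 0], "angular": [0, 0, 0], "fingers": 1},
    {"slide": [-144, -33, 30], "angular": [0, 0, 0], "fingers": 1},
    {"slide": [-144, -33, 70], "angular": [0, 0, 0], "fingers": 1},
    {"slide": [-144, -33, 105], "angular": [0, 0, 0], "fingers": 1},
    {"slide": [-144, -33, 125], "angular": [0, 0, 0], "fingers": 1},
    {"slide": [-144, -33, 135], "angular": [0, 0, 0], "fingers": 1},
    {"slide": [-144, -33, 135], "angular": [0, 0, 0], "fingers": 1}
  ]
}}

```text
clock: 30.15
tcp_pos: [0.4721, -0.2772, 0.055]
orientation: [-0.003, 0.639, 0.769, 0.0]
wrist_force: [-0.7, 0.1, -1.6]
finger_gap: 0.0235
grip_force: 59.5
```

Request:
{"api": "jog_arm", "payload": {
  "moves": [
    {"slide": [0, 0, 3], "angular": [0, 0, 0], "fingers": 1},
    {"slide": [0, 0, 6], "angular": [0, 0, 0], "fingers": 1},
    {"slide": [0, 0, 8], "angular": [0, 0, 0], "fingers": 1},
    {"slide": [0, 0, 8], "angular": [0, 0, 0], "fingers": 1}
  ]
}}

```text
clock: 30.48
tcp_pos: [0.4741, -0.2804, 0.0508]
orientation: [0.001, 0.64, 0.769, -0.0]
wrist_force: [0.2, 0.3, -2.1]
finger_gap: 0.0236
grip_force: 59.5
```

```bash
python3 e.py
```

```text
30.4833 [ 0.47412922 -0.2804304   0.05076285] xyaw 1.7532695628196278 turn deg 270.20206869112167 [ 0.17608615  0.26383501 -2.06493424] [0.05368924 0.00933474 0.01233635] 0.023585840968720358 59.53349590301514
```

Request:
{"api": "jog_arm", "payload": {
  "moves": [
    {"slide": [0, 0, 1.5], "angular": [0, 0, 0], "fingers": 1},
    {"slide": [0, 0, 3], "angular": [0, 0, 0], "fingers": 1},
    {"slide": [0, 0, 3], "angular": [0, 0, 0], "fingers": 1}
  ]
}}

```text
clock: 30.73
tcp_pos: [0.474, -0.2808, 0.0487]
orientation: [0.001, 0.64, 0.768, -0.0]
wrist_force: [-2.2, 1.5, 8.2]
finger_gap: 0.0233
grip_force: 60.6
```

```bash
python3 e.py
```

```text
30.7333 [ 0.47404244 -0.28081421  0.04867662] xyaw 1.7528004579199157 turn deg 270.2289464220241 [-2.22745232  1.5355464   8.23167765] [ 0.27847253  0.41991329 -0.01450415] 0.02330648573735844 60.61893403530121
```

Request:
{"api": "jog_arm", "payload": {
  "moves": [
    {"slide": [0, 0, 0], "angular": [0, 0, 0], "fingers": 0.4},
    {"slide": [0, 0, 0], "angular": [0, 0, 0], "fingers": 0.4},
    {"slide": [0, 0, 0], "angular": [0, 0, 0], "fingers": 0.4},
    {"slide": [0, 0, -15], "angular": [0, 0, 0], "fingers": 0.4},
    {"slide": [0, 0, -50], "angular": [0, 0, 0], "fingers": 0.4},
    {"slide": [0, 0, -90], "angular": [0, 0, 0], "fingers": 0.4},
    {"slide": [0, 0, -130], "angular": [0, 0, 0], "fingers": 0.4},
    {"slide": [0, 0, -150], "angular": [0, 0, 0], "fingers": 0.4},
    {"slide": [0, 0, -150], "angular": [0, 0, 0], "fingers": 0.4}
  ]
}}

```text
clock: 31.48
tcp_pos: [0.4759, -0.2821, 0.2027]
orientation: [0.005, 0.64, 0.768, 0.0]
wrist_force: [0.4, 0.1, 0.2]
finger_gap: 0.0514
grip_force: 0.0
```

Request:
{"api": "jog_arm", "payload": {
  "moves": [
    {"slide": [248, 72, 0], "angular": [0, 0, -40], "fingers": 0.5},
    {"slide": [248, 72, 0], "angular": [0, 0, -40], "fingers": 0.5},
    {"slide": [248, 72, 0], "angular": [0, 0, -40], "fingers": 0.5},
    {"slide": [248, 72, 0], "angular": [0, 0, -40], "fingers": 0.5},
    {"slide": [248, 72, 0], "angular": [0, 0, -40], "fingers": 0.5},
    {"slide": [248, 72, 0], "angular": [0, 0, -40], "fingers": 0.5},
    {"slide": [248, 72, 0], "angular": [0, 0, -40], "fingers": 0.5},
    {"slide": [248, 72, 0], "angular": [0, 0, -40], "fingers": 0.5},
    {"slide": [248, 72, 0], "angular": [0, 0, -40], "fingers": 0.5}
  ]
}}

```text
clock: 32.23
tcp_pos: [0.499, -0.0229, 0.1961]
orientation: [-0.0, 0.338, 0.941, -0.0]
wrist_force: [-0.7, 0.3, -1.0]
finger_gap: 0.0427
grip_force: 0.0
```

Request:
{"api": "jog_arm", "payload": {
  "moves": [
    {"slide": [144, 215, 0], "angular": [0, 0, -43], "fingers": 0.5},
    {"slide": [144, 215, 0], "angular": [0, 0, -43], "fingers": 0.5},
    {"slide": [144, 215, 0], "angular": [0, 0, -43], "fingers": 0.5},
    {"slide": [144, 215, 0], "angular": [0, 0, -43], "fingers": 0.5},
    {"slide": [144, 215, 0], "angular": [0, 0, -43], "fingers": 0.5},
    {"slide": [144, 215, 0], "angular": [0, 0, -43], "fingers": 0.5},
    {"slide": [144, 215, 0], "angular": [0, 0, -43], "fingers": 0.5},
    {"slide": [144, 215, 0], "angular": [0, 0, -43], "fingers": 0.5},
    {"slide": [144, 215, 0], "angular": [0, 0, -43], "fingers": 0.5}
  ]
}}

```text
clock: 32.98
tcp_pos: [0.5256, 0.2329, 0.196]
orientation: [-0.001, -0.029, 1.0, -0.001]
wrist_force: [0.0, -0.5, -0.4]
finger_gap: 0.0426
grip_force: 0.0
```

```bash
python3 e.py
python3 - <<'E'
from h import *
print(togo((.5255,.2327,.1),3.2015+np.pi/2))
t=shot('top')
for n,z in (('tray',0),('adapter1_center',.027),('clamp_grip',.097)): print(n,[(round(d['p'],2),at(t,d['point'],z)[:2]) for d in tip_of(n,t)[:4]])
save(t,'fin0.png',(320,160,420,260),4)
E
```

```text
32.9833 [0.52555642 0.23287882 0.19601954] xyaw -3.084067137824973 turn deg 187.36104572179582 [ 0.00052404 -0.50136256 -0.40387674] [-0.03513556 -0.0257412  -0.02444321] 0.042594566490039086 0.0
[array([-0. , -0.1, 96. ]), np.float64(-0.1)]
tray [(0.71, array([ 0.45914596, -0.31627138]))]
adapter1_center [(0.43, array([ 0.28738308, -0.30443456]))]
clamp_grip [(0.7, array([0.36949305, 0.11571367])), (0.63, array([0.51786522, 0.2270562 ]))]
```

Request:
{"api": "jog_arm", "payload": {
  "moves": [
    {"slide": [0, 0, 40], "angular": [0, 0, 0], "fingers": 0.5},
    {"slide": [0, 0, 70], "angular": [0, 0, 0], "fingers": 0.5},
    {"slide": [0, 0, 88], "angular": [0, 0, 0], "fingers": 0.5},
    {"slide": [0, 0, 95], "angular": [0, 0, 0], "fingers": 0.5},
    {"slide": [0, 0, 95], "angular": [0, 0, 0], "fingers": 1},
    {"slide": [0, 0, 95], "angular": [0, 0, 0], "fingers": 1},
    {"slide": [0, 0, 95], "angular": [0, 0, 0], "fingers": 1},
    {"slide": [0, 0, 95], "angular": [0, 0, 0], "fingers": 1},
    {"slide": [0, 0, 95], "angular": [0, 0, 0], "fingers": 1}
  ],
  "squeeze": 70
}}

```text
clock: 33.93
tcp_pos: [0.5261, 0.2332, 0.1034]
orientation: [0.001, -0.029, 1.0, -0.001]
wrist_force: [-0.0, -6.1, 1.0]
finger_gap: 0.0125
grip_force: 69.3
```

Request:
{"api": "jog_arm", "payload": {
  "moves": [
    {"slide": [0, 0, -4], "angular": [0, 0, 0], "fingers": 1},
    {"slide": [0, 0, -8], "angular": [0, 0, 0], "fingers": 1},
    {"slide": [0, 0, -12], "angular": [0, 0, 0], "fingers": 1},
    {"slide": [0, 0, -16], "angular": [0, 0, 0], "fingers": 1},
    {"slide": [0, 0, -19], "angular": [0, 0, 0], "fingers": 1},
    {"slide": [0, 0, -21], "angular": [0, 0, 0], "fingers": 1},
    {"slide": [0, 0, -21], "angular": [0, 0, 0], "fingers": 1},
    {"slide": [0, 0, -21], "angular": [0, 0, 0], "fingers": 1}
  ]
}}

```text
clock: 34.6
tcp_pos: [0.526, 0.2332, 0.1216]
orientation: [0.0, -0.029, 1.0, -0.001]
wrist_force: [5.3, -2.9, -15.4]
finger_gap: 0.012
grip_force: 70.4
```

```bash
python3 e.py
```

```text
34.6 [0.52598556 0.2332074  0.12157489] xyaw -3.082704875668632 turn deg 187.2829938496471 [  5.32315761  -2.9101932  -15.3819841 ] [-0.60948625 -1.23256253 -0.00867548] 0.012023340734814205 70.36477446556091
```

Request:
{"api": "jog_arm", "payload": {
  "moves": [
    {"slide": [0, 0, 0], "angular": [0, 0, 6], "fingers": 1},
    {"slide": [0, 0, 0], "angular": [0, 0, 12], "fingers": 1},
    {"slide": [0, 0, 0], "angular": [0, 0, 18], "fingers": 1},
    {"slide": [0, 0, 0], "angular": [0, 0, 24], "fingers": 1},
    {"slide": [0, 0, 0], "angular": [0, 0, 30], "fingers": 1},
    {"slide": [0, 0, 0], "angular": [0, 0, 36], "fingers": 1},
    {"slide": [0, 0, 0], "angular": [0, 0, 42], "fingers": 1},
    {"slide": [0, 0, 0], "angular": [0, 0, 48], "fingers": 1},
    {"slide": [0, 0, 0], "angular": [0, 0, 48], "fingers": 1}
  ]
}}

```text
clock: 35.35
tcp_pos: [0.526, 0.2329, 0.1216]
orientation: [0.001, 0.382, 0.924, -0.001]
wrist_force: [4.8, -5.5, -16.2]
finger_gap: 0.0119
grip_force: 70.4
```

Request:
{"api": "jog_arm", "payload": {
  "moves": [
    {"slide": [0, 0, 0], "angular": [0, 0, 6], "fingers": 1},
    {"slide": [0, 0, 0], "angular": [0, 0, 12], "fingers": 1},
    {"slide": [0, 0, 0], "angular": [0, 0, 18], "fingers": 1},
    {"slide": [0, 0, 0], "angular": [0, 0, 24], "fingers": 1},
    {"slide": [0, 0, 0], "angular": [0, 0, 29], "fingers": 1},
    {"slide": [0, 0, 0], "angular": [0, 0, 33], "fingers": 1},
    {"slide": [0, 0, 0], "angular": [0, 0, 35], "fingers": 1},
    {"slide": [0, 0, 0], "angular": [0, 0, 35], "fingers": 1},
    {"slide": [0, 0, 0], "angular": [0, 0, 35], "fingers": 1}
  ]
}}

```text
clock: 36.1
tcp_pos: [0.5259, 0.2327, 0.1216]
orientation: [0.001, 0.64, 0.768, -0.001]
wrist_force: [4.2, -4.3, -16.2]
finger_gap: 0.0121
grip_force: 70.4
```

```bash
python3 e.py
```

```text
36.1 [0.52588205 0.23269466 0.12157783] xyaw 1.7516167426266298 turn deg 270.29676831247446 [  4.22947486  -4.30437674 -16.15991793] [-1.07828984 -1.19382393  0.03195814] 0.01211843182839408 70.42213082313538
```

Request:
{"api": "jog_arm", "payload": {
  "moves": [
    {"slide": [0, 0, 5], "angular": [0, 0, 0], "fingers": 1},
    {"slide": [0, 0, 10], "angular": [0, 0, 0], "fingers": 1},
    {"slide": [0, 0, 15], "angular": [0, 0, 0], "fingers": 1},
    {"slide": [0, 0, 19], "angular": [0, 0, 0], "fingers": 1},
    {"slide": [0, 0, 22], "angular": [0, 0, 0], "fingers": 1},
    {"slide": [0, 0, 24], "angular": [0, 0, 0], "fingers": 1},
    {"slide": [0, 0, 24], "angular": [0, 0, 0], "fingers": 1},
    {"slide": [0, 0, 24], "angular": [0, 0, 0], "fingers": 1}
  ]
}}

```text
clock: 36.77
tcp_pos: [0.5261, 0.2328, 0.1031]
orientation: [0.003, 0.64, 0.768, 0.0]
wrist_force: [-6.9, -8.6, 17.3]
finger_gap: 0.0123
grip_force: 75.1
```

```bash
python3 e.py
python3 - <<'E'
from h import *
print(togo((.5625,.0395,.2),-1.075+np.pi/2))
E
```

```text
36.7667 [0.52608861 0.23275982 0.10311905] xyaw 1.7519782649336648 turn deg 270.27605461008153 [-6.89110529 -8.57919571 17.31195893] [-1.96257697  1.3857386  -0.00851359] 0.012326281981692831 75.10761022567749
[array([-197. ,    1.3,  -96.2]), np.float64(-18.0)]
```

Request:
{"api": "jog_arm", "payload": {
  "moves": [
    {"slide": [0, 0, -1], "angular": [0, 0, 0], "fingers": 0.5},
    {"slide": [0, 0, -1], "angular": [0, 0, 0], "fingers": 0.5},
    {"slide": [0, 0, -20], "angular": [0, 0, 0], "fingers": 0.5},
    {"slide": [0, 0, -55], "angular": [0, 0, 0], "fingers": 0.5},
    {"slide": [-197, 1.3, -80], "angular": [0, 0, -18], "fingers": 0.5},
    {"slide": [-197, 1.3, -80], "angular": [0, 0, -18], "fingers": 0.5},
    {"slide": [-197, 1.3, -80], "angular": [0, 0, -18], "fingers": 0.5},
    {"slide": [-197, 1.3, -80], "angular": [0, 0, -18], "fingers": 0.5},
    {"slide": [-197, 1.3, -80], "angular": [0, 0, -18], "fingers": 0.5},
    {"slide": [-197, 1.3, -80], "angular": [0, 0, -18], "fingers": 0.5}
  ]
}}

```text
clock: 37.6
tcp_pos: [0.5651, 0.035, 0.1806]
orientation: [0.003, 0.515, 0.857, 0.0]
wrist_force: [0.9, 0.7, -0.4]
finger_gap: 0.043
grip_force: 0.0
```

```bash
python3 e.py
python3 - <<'E'
from h import *
print(togo((.5620,.0395,.07),-1.075+np.pi/2))
E
```

```text
37.6 [0.56508948 0.03500105 0.18057883] xyaw 2.060496712222517 turn deg 252.59924967850094 [ 0.93621947  0.71346692 -0.38574122] [ 0.03368194 -0.05097148  0.04308825] 0.04301495847110123 0.0
[array([  5.9,  -1. , 110.6]), np.float64(-0.3)]
```

Request:
{"api": "jog_arm", "payload": {
  "moves": [
    {"slide": [4, -1, 40], "angular": [0, 0, 0], "fingers": 0.5},
    {"slide": [4, -1, 60], "angular": [0, 0, 0], "fingers": 0.5},
    {"slide": [4, -1, 60], "angular": [0, 0, 0], "fingers": 0.5},
    {"slide": [4, -1, 60], "angular": [0, 0, 0], "fingers": 0.5}
  ]
}}

```text
clock: 37.93
tcp_pos: [0.5587, 0.0444, 0.1183]
orientation: [-0.001, 0.512, 0.859, -0.0]
wrist_force: [0.4, 0.4, 0.0]
finger_gap: 0.0425
grip_force: 0.0
```

Run:
```python
from h import *
p=shot('wrist');print(get_state()['tcp_pos'])
print(togo((.5620,.0395,.07),-1.075+np.pi/2),[(d['p'],at(p,d['point'],.065)[:2]) for d in tip_of('dial2_grip',p)[:3]])
```

```text
[0.55990941 0.04437816 0.11963303]
[array([-5.3, -0.5, 49.6]), np.float64(0.1)] [(0.84, array([0.56412165, 0.04250459]))]
```

Request:
{"api": "jog_arm", "payload": {
  "moves": [
    {"slide": [-4.5, 0, 20], "angular": [0, 0, 0], "fingers": 0.5},
    {"slide": [-4.5, 0, 40], "angular": [0, 0, 0], "fingers": 0.5},
    {"slide": [-4.5, 0, 48], "angular": [0, 0, 0], "fingers": 0.5},
    {"slide": [-4.5, 0, 48], "angular": [0, 0, 0], "fingers": 0.5},
    {"slide": [-4.5, 0, 48], "angular": [0, 0, 0], "fingers": 1},
    {"slide": [-4.5, 0, 48], "angular": [0, 0, 0], "fingers": 1},
    {"slide": [-4.5, 0, 48], "angular": [0, 0, 0], "fingers": 1},
    {"slide": [-4.5, 0, 48], "angular": [0, 0, 0], "fingers": 1},
    {"slide": [-4.5, 0, 48], "angular": [0, 0, 0], "fingers": 1}
  ],
  "squeeze": 35
}}

```text
clock: 38.78
tcp_pos: [0.5627, 0.04, 0.0724]
orientation: [0.001, 0.512, 0.859, 0.001]
wrist_force: [-1.4, 0.8, 6.2]
finger_gap: 0.0109
grip_force: 37.0
```

```bash
python3 e.py
```

```text
38.7833 [0.56269427 0.03998486 0.07244882] xyaw 2.067336942959757 turn deg 252.2073333263614 [-1.38643896  0.76572605  6.1738929 ] [0.05451868 0.21157702 0.05411479] 0.010906164058008897 37.03800916671753
```

Next, turn the middle dial -72° to 0.

Request:
{"api": "jog_arm", "payload": {
  "moves": [
    {"slide": [0, 0, 0], "angular": [0, 0, -7], "fingers": 1},
    {"slide": [0, 0, 0], "angular": [0, 0, -14], "fingers": 1},
    {"slide": [0, 0, 0], "angular": [0, 0, -21], "fingers": 1},
    {"slide": [0, 0, 0], "angular": [0, 0, -28], "fingers": 1},
    {"slide": [0, 0, 0], "angular": [0, 0, -35], "fingers": 1},
    {"slide": [0, 0, 0], "angular": [0, 0, -40], "fingers": 1}
  ]
}}

```text
clock: 39.28
tcp_pos: [0.5633, 0.0407, 0.0725]
orientation: [0.002, 0.184, 0.983, 0.001]
wrist_force: [1.9, 2.8, 5.2]
finger_gap: 0.0111
grip_force: 36.8
```

Request:
{"api": "jog_arm", "payload": {
  "moves": [
    {"slide": [0, 0, 0], "angular": [0, 0, -7], "fingers": 1},
    {"slide": [0, 0, 0], "angular": [0, 0, -14], "fingers": 1},
    {"slide": [0, 0, 0], "angular": [0, 0, -21], "fingers": 1},
    {"slide": [0, 0, 0], "angular": [0, 0, -28], "fingers": 1},
    {"slide": [0, 0, 0], "angular": [0, 0, -32], "fingers": 1},
    {"slide": [0, 0, 0], "angular": [0, 0, -32], "fingers": 1},
    {"slide": [0, 0, 0], "angular": [0, 0, -32], "fingers": 1}
  ]
}}

```text
clock: 39.87
tcp_pos: [0.5633, 0.0414, 0.0725]
orientation: [0.002, -0.092, 0.996, 0.001]
wrist_force: [1.1, 5.4, 5.5]
finger_gap: 0.011
grip_force: 36.8
```

```bash
python3 e.py
```

```text
39.8667 [0.56330451 0.04135872 0.07245643] xyaw -2.957977049249876 turn deg 180.13661580801204 [1.06064568 5.41794449 5.4921375 ] [ 1.05085833 -0.25001256  0.0176268 ] 0.010951932179229273 36.83467090129852
```

Request:
{"api": "jog_arm", "payload": {
  "moves": [
    {"slide": [0, 0, 0], "angular": [0, 0, 0], "fingers": 0.5},
    {"slide": [0, 0, 0], "angular": [0, 0, 0], "fingers": 0.5},
    {"slide": [0, 0, -20], "angular": [0, 0, 0], "fingers": 0.5},
    {"slide": [0, 0, -60], "angular": [0, 0, 0], "fingers": 0.5},
    {"slide": [0, 0, -100], "angular": [0, 0, 0], "fingers": 0.5},
    {"slide": [20, 0, -130], "angular": [0, 0, 0], "fingers": 0.5},
    {"slide": [40, 0, -170], "angular": [0, 0, 0], "fingers": 0},
    {"slide": [50, 0, -180], "angular": [0, 0, 0], "fingers": 0},
    {"slide": [50, 0, -180], "angular": [0, 0, 0], "fingers": 0}
  ]
}}

```text
clock: 40.62
tcp_pos: [0.5123, 0.0303, 0.2553]
orientation: [0.003, -0.091, 0.996, -0.001]
wrist_force: [-0.2, -0.7, 0.1]
finger_gap: 0.0774
grip_force: 0.0
```

```bash
python3 e.py
python3 - <<'E'
from h import *
from d import bars
p=shot('wrist'); t=shot('top')
a=np.hstack(list(bars(p,[(.4895,.026),(.5625,.0395),(.6355,.0535)])))
def c(b,w,h): return cv2.resize(t['color'][b[1]:b[3],b[0]:b[2],::-1],(w,h),interpolation=cv2.INTER_CUBIC)
b=np.hstack([c((330,170,410,250),300,300),c((150,130,290,230),420,300)])
cv2.imwrite('pics/fin.png',np.vstack([a,b]))
E
```

```text
40.6167 [0.51225163 0.03028217 0.25527578] xyaw -2.9600397440856634 turn deg 180.2547995165261 [-0.16748254 -0.68695276  0.05230946] [-0.00492698 -0.0055888  -0.01601807] 0.07738705987946318 0.0
40.6167 [0.51225163 0.03028217 0.25527578] xyaw -2.9600397440856634 turn deg 180.2547995165261 [-0.16748254 -0.68695276  0.05230946] [-0.00492698 -0.0055888  -0.01601807] 0.07738705987946318 0.0
```

View pics/fin.png

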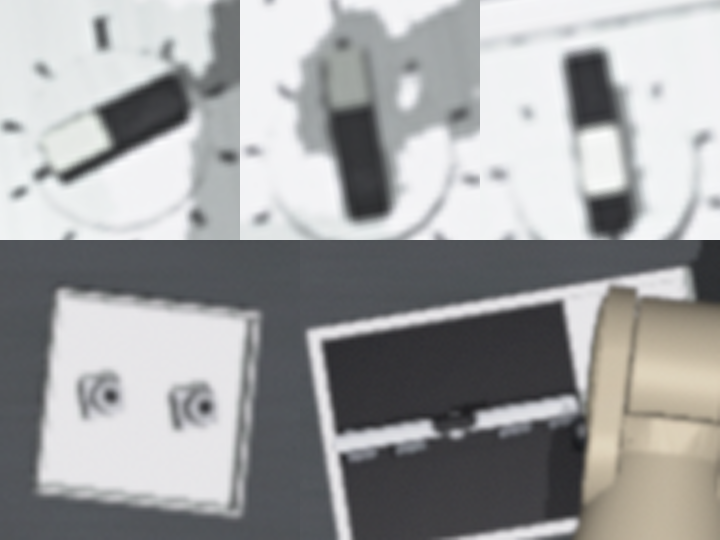

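The last picture shows everything in place. The dials read 7, 0 and 5, both adapters stand upright and apart on the tray floor at about (100,397) and (192,405), and the clamp is home over the nests.

```bash
python3 -c "
from workcell import *
print(hand_in())"
```

```text
the job is handed in; nothing more can be done
None
```

The job is handed in (no verdict returned): the dials were set to 7, 2 and 5, the clamp was opened, and the two adapters present now stand apart on the tray floor. The clamp is back home over the nests, locked with the middle dial at 0.

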